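Shift a row of feed rollers from the old rack to the transport tray and chock it

TASK

Move the three feed rollers from the wooden rack to the aluminium tray, one in each of its three dips, so that the row comes out reversed: the roller that lay at the rack's open end goes next to the tray's tall end stop, the middle one stays in the middle, and the one that lay next to the rack's stop goes in the dip farthest from the tray's stop. Lay them as they lie now, shafts square across the tray. Then, with the row complete, stand the pale wooden chock upright on the tray floor between the last roller and the low lip, square to the tray and close up against the roller, so that the row cannot roll apart.

Things in the scene. Friction and masses are not known exactly. Their poses are not given: they have to be found in the camera images.
- old_rack: Fixed old rack: plywood base 46 mm (x) by 156 mm (y), 8 mm thick, one plywood end stop (8 mm thick, 38 mm tall) at its +y end (left as seen by the robot); its -y end is open. Three black saddle blocks stand on it, centres at y = +42, -2 and -46 mm. Origin: centre of the base's underside, on the table.
- saddle_plain: Black fixed saddle block, 40 x 40 mm and 5 mm thick, with two low rubber ribs, in the old rack; the plain roller lies in it at the start. It stays behind and so remembers where in the old row that roller lay. Origin: centre of its underside, 8 mm above the table; its axes are parallel to the old rack's.
- saddle_ringed: Black fixed saddle block, 40 x 40 mm and 5 mm thick, with two low rubber ribs, in the old rack; the ringed roller lies in it at the start. It stays behind and so remembers where in the old row that roller lay. Origin: centre of its underside, 8 mm above the table; its axes are parallel to the old rack's.
- saddle_spool: Black fixed saddle block, 40 x 40 mm and 5 mm thick, with two low rubber ribs, in the old rack; the spool roller lies in it at the start. It stays behind and so remembers where in the old row that roller lay. Origin: centre of its underside, 8 mm above the table; its axes are parallel to the old rack's.
- tray: Fixed tray (mm): aluminium floor 46 (x) by 178 (y), 8 thick; tall stop (8 thick, 38 tall) at its +y end (robot's left), low lip (6 thick, 14 tall) at -y. Dips (two 3 mm black ribs along x, 16 apart) centred at y = +57 (by the stop), +17, -23; a roller in one has its centre 27.3 above the table. Chock on the bare floor: centre 25 above the table; at y = -57 it clears the last roller by 4. Origin: mid underside.
- roller_plain_center (a point): Plain roller: one smooth black rubber sleeve 52 mm long. Lies on its side and can roll; 36 mm across, 62 mm over the flat ends of its 16 mm steel shaft (grip it end to end), 90 g. This point is its centre; x runs along the shaft, y and z turn as it rolls. At the start it lies in its saddle in the old rack, shaft along the rack's x, centre 32.3 mm above the table.
- roller_ringed_center (a point): Ringed roller: white plastic core with three narrow black rubber rings. Lies on its side and can roll; 36 mm across, 62 mm over the flat ends of its 16 mm steel shaft (grip it end to end), 90 g. This point is its centre; x runs along the shaft, y and z turn as it rolls. At the start it lies in its saddle in the old rack, shaft along the rack's x, centre 32.3 mm above the table.
- roller_spool_center (a point): Spool roller: thin bare steel middle between two broad grey plastic wheels. Lies on its side and can roll; 36 mm across, 62 mm over the flat ends of its 16 mm steel shaft (grip it end to end), 90 g. This point is its centre; x runs along the shaft, y and z turn as it rolls. At the start it lies in its saddle in the old rack, shaft along the rack's x, centre 32.3 mm above the table.
- chock_center (a point): Pale wooden chock, the same from both sides: foot 52 mm (x) by 34 mm (y), 5 mm thick; upright spine 52 (x) by 12 (y), 34 mm tall; a sloping face on each long side. Loose, 60 g, stands on the table. This point: its centre, 17 mm above its underside; x along the spine (grip it end to end, 52 mm), z up. In the tray its x lies along the tray's x, either way round.

How it is judged:
By the outcome, as a careful person would: the job done as asked, in the order asked, and still so for the second after the job is handed in, with the robot touching nothing.
It also fails if it takes over 88 s, if anything falls off the work surface, if the arm or the gripper's body presses on something with over 40 N, if the wrist force passes 120 N, or if a joint passes its speed limit or range.

ROBOT

A 7-joint arm with a two-finger parallel gripper is mounted at the origin on a cart in front of the work surface, level with it; the furniture and walls round the work are solid. World frame = base frame: x ahead of the robot, y to its left, z up, the work surface at z = 0. Lengths are in m, angles in rad, forces in N, time in s.
With the tool pointing down it reaches from about 0.425 to 0.8 m from the base axis. Payload 8.3 kg.
Tool frame: the origin (TCP) lies at the very end of the fingers, on their centre line; the grasp point (between the pads) lies 19 mm behind it (env.pinch_z is the distance from the TCP to the grasp point, in m); z points along the fingers, y is the direction in which the jaws open and shut (so a half turn about z gives the same grasp; the last joint's range is limited). The gripper opens to 85 mm and grips with 20 to 120 N. Pads are 22 mm wide; open, the fingers measure 114 mm over their backs; the gripper's body (76 mm by 85 mm) begins 54 mm behind the grasp point. The pads swing forward as they close: fully open they stand 13 mm farther back than shut.
Start: joints at [-1.182, 0.383, 0.016, 1.37, -0.006, 1.388, -0.046], TCP at [0.273, 0.562, 0.231] pointing down, gripper open.
Joint ranges: [-2.95, 2.95], [-0.25, 2.06], [-1.52, 1.56], [0.18, 2.33], [-1.44, 4.58], [0.02, 2.06], [-3.01, 3.01]. Speed limits (rad/s): [2.39, 2.39, 3.01, 3.01, 3.14, 3.14, 3.14].

INTERFACE

Orientations are given as a rotation vector (axis times angle).
In Python, from rig import env, eyes gives the robot as it stands.
- The arm moves only by the tool jog_arm, never from a script. Its argument "targets" is one flat list of numbers, 7 for each row, row after row: the turn, a rotation vector about the tool's x, y, z in rad, then the shift along the tool's x, y, z in mm, then the closure, from -1 (fully open) to 1 (shut). In form: [ax, ay, az, tx, ty, tz, hand, ax, ay, az, tx, ty, tz, hand, ...]. A call has 1 to 12 rows; each row shifts and turns the commanded pose from where the row before left it, along the tool's axes as they then stand; what a row does not reach is not made up. A row lasts 1/8 s, in which the tool goes at most 62.5 mm and 10.7 degrees, less where a joint would pass 70% of its speed; a pose out of reach is approached as far as the arm can. A call with a gripper value outside its range is refused whole. The fingers move at their own pace and stop on an object; "newtons" is the grip in N (left out, the last holds). Time passes only in rows, so rows that do not move let the fingers close. It gives the time, the measured TCP pose, the force and the opening at its end, in the units of the state.
- env.read_state(): the state, without advancing time (a new reading comes with each control period).
- eyes.camera(name): name is "scene" or "top" or "wrist"; returns a dict with "image" (384x512x3 uint8, blue, green, red), "fx", "fy", "cx", "cy" (pixels), "rvec" (rotation vector, rad) and "tvec" (3), from world to camera coordinates, as OpenCV has them. Camera axes: x right, y down, z forward; pixel columns grow to the right and rows downward; lengths in m; the calibration is good to about 2 mm. A picture is of the moment at which its call begins. There is no depth.
- env.finish_job(): hands the job in, once; it reports no verdict.
The state is a dict: "t": time; "qpos": joint angles; "qd": joint speeds; "joint_efforts": joint torques, N m; "position": TCP position; "tool_rot": TCP orientation; "force": force on the tool from outside, world axes, zero at the start; "torque": the same for the moment, N m; "gripper_width": finger opening in m.
Only numpy, scipy, OpenCV 4.12 (cv2) and the standard library are available. Lean on these libraries where they do the work, as an engineer would, in place of code of your own. Each camera call takes 0.05 s, during which the arm holds its last target.

## Working session

There is one attempt and no reset: what is moved stays moved. The work goes in short steps, Python scripts to look and compute and a tool call to move; the robot and the scene stay as the last step left them, time stands still between calls to the robot, and variables do not carry over. Pictures are saved under pics/ and viewed, and the job is handed in when it is done.

Besides the shell and the picture viewer there is one more tool, called by a JSON object that holds its "api" and its "payload". jog_arm: Moves the arm, as the interface text tells. Its arguments: {"type":"object","properties":{"targets":{"type":"array","items":{"type":"number"}},"newtons":{"type":"number"}},"required":["targets"]}

```bash
ls; mkdir -p pics; python3 - <<'E'
from rig import env, eyes
import cv2
s=env.read_state()
print({k:(v if not hasattr(v,'round') else v) for k,v in s.items()})
print(env.pinch_z)
for n in ("scene","top","wrist"):
    c=eyes.camera(n); cv2.imwrite(f"pics/a_{n}.png",c["image"]); print(n,c["fx"],c["fy"],c["cx"],c["cy"],c["rvec"],c["tvec"])
E
```

```text
pics
{'t': 0.0, 'qpos': array([-1.18192665,  0.38425512,  0.01639378,  1.37118728, -0.00631107,
        1.38822859, -0.04650299]), 'qd': array([ 0.00057831,  0.0003436 ,  0.00139332, -0.00158768,  0.00021893,
        0.00070896,  0.00091642]), 'joint_efforts': array([-5.97753788e-04, -6.27619386e+01,  8.43755174e-01, -3.71828914e+01,
        1.65003666e-02,  1.40988117e-02,  1.78525887e-06]), 'position': array([0.27259447, 0.56183434, 0.23025347]), 'tool_rot': array([-0.703463  , -3.06138844,  0.00311782]), 'force': array([-0.70516739,  0.12817549, -0.32995275]), 'torque': array([-0.01542885,  0.03766477,  0.03858597]), 'gripper_width': 0.08507319006300156}
0.0187
scene 477.72088554210853 477.72088554210853 253.2486822706973 186.15962456834316 [ 1.86328774 -1.06890289  0.60445114] [-0.28449028  0.23379611  1.02976266]
top 455.80263570928565 455.80263570928565 256.55189625131504 188.01384991574517 [ 2.13577554 -2.17759598  0.12764567] [-0.05064871  0.45326102  1.00755174]
wrist 287.28453437626985 287.28453437626985 258.3235732748092 192.4320371802104 [-2.43893808 -1.52963573 -0.22834781] [-0.62468641 -0.03803225  0.37989217]
```

View pics/a_top.png

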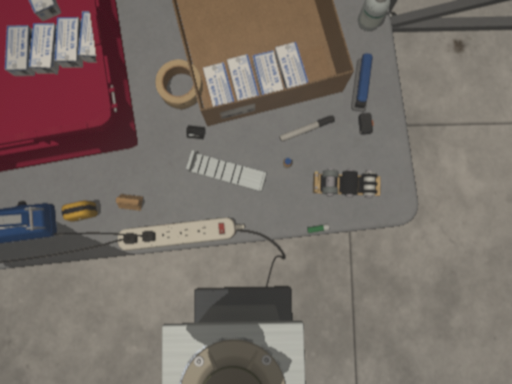

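View pics/a_scene.png

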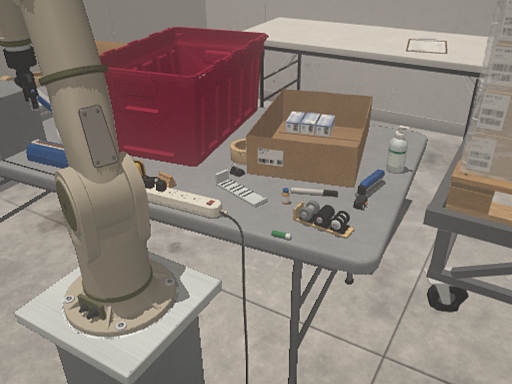

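View pics/a_wrist.png

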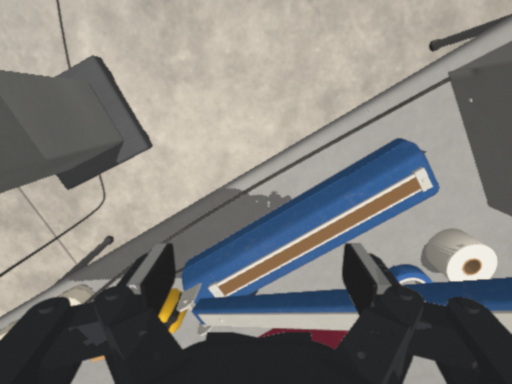

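```bash
cat > h.py <<'E'
import numpy as np, cv2
from rig import env, eyes
from scipy.spatial.transform import Rotation as R
def cam(n):
    c=eyes.camera(n); c["K"]=np.array([[c["fx"],0,c["cx"]],[0,c["fy"],c["cy"]],[0,0,1]]); c["R"]=cv2.Rodrigues(np.array(c["rvec"]))[0]; c["t"]=np.array(c["tvec"]).ravel(); return c
def px2w(c,u,v,z):
    d=c["R"].T@np.linalg.inv(c["K"])@np.array([u,v,1.]); o=-c["R"].T@c["t"]
    return o+d*(z-o[2])/d[2]
def w2px(c,p):
    return cv2.projectPoints(np.array(p,float).reshape(-1,3),c["R"],c["t"],c["K"],None)[0].reshape(-1,2)
def crop(c,u0,v0,u1,v1,k,fn):
    im=cv2.resize(c["image"][v0:v1,u0:u1],None,fx=k,fy=k,interpolation=cv2.INTER_CUBIC)
    for u in range((u0+9)//10*10,u1,10):
        cv2.line(im,(int((u-u0)*k),0),(int((u-u0)*k),4 if u%50 else 10),(0,0,255),1)
        if u%20==0: cv2.putText(im,str(u),(int((u-u0)*k)+1,18),0,.35,(0,0,255),1)
    for v in range((v0+9)//10*10,v1,10):
        cv2.line(im,(0,int((v-v0)*k)),(4,int((v-v0)*k)),(0,0,255),1)
        if v%20==0: cv2.putText(im,str(v),(5,int((v-v0)*k)+4),0,.35,(0,0,255),1)
    cv2.imwrite(fn,im)
E
python3 - <<'E'
from h import *
c=cam("top")
print(px2w(c,347,183,.03),px2w(c,226,170,.0),px2w(c,129,201,0),-c["R"].T@c["t"], w2px(c,[0,0,0]))
crop(c,105,140,395,255,2.7,"pics/b_top.png")
crop(c,300,155,395,215,8,"pics/b_rack.png")
crop(c,180,140,275,200,8,"pics/b_tray.png")
crop(c,100,180,160,220,10,"pics/b_chock.png")
s=cam("scene"); crop(s,120,150,370,260,3.2,"pics/b_scene.png")
E
```

```text
[ 0.45930083 -0.2645961   0.03      ] [0.49950584 0.01142513 0.        ] [0.4309733  0.23795586 0.        ] [ 0.32630478 -0.06200164  1.05491817] [[233.63911271 393.06293831]]
```

View pics/b_top.png

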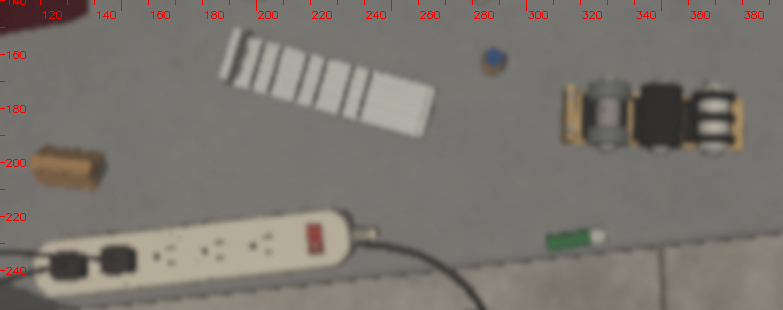

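View pics/b_rack.png

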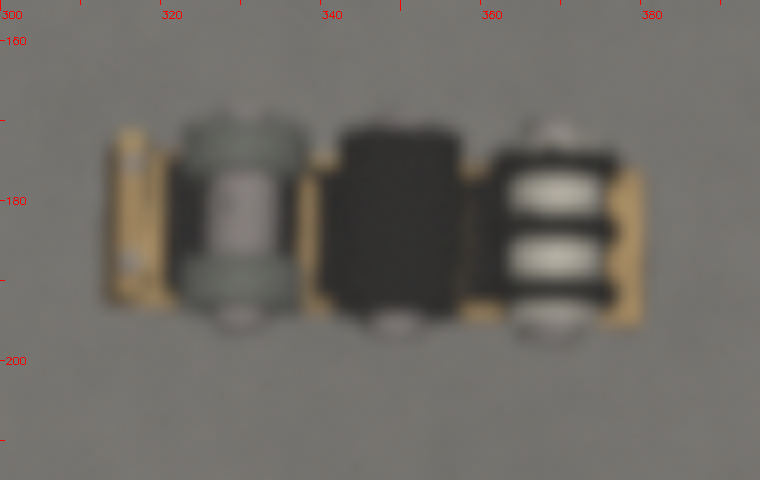

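View pics/b_tray.png

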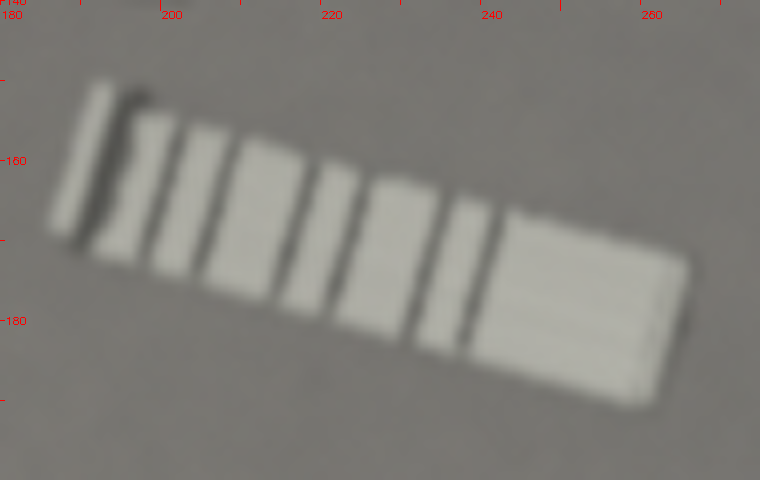

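View pics/b_chock.png

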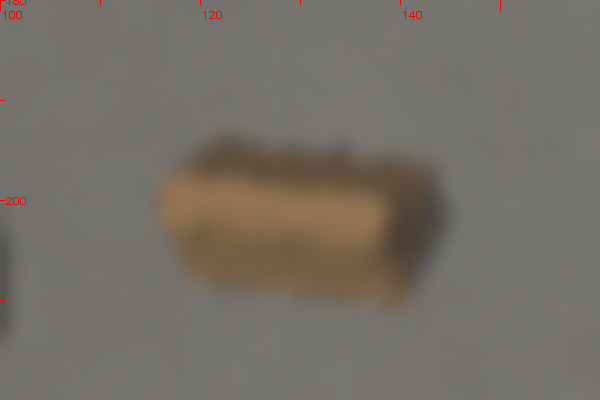

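View pics/b_scene.png

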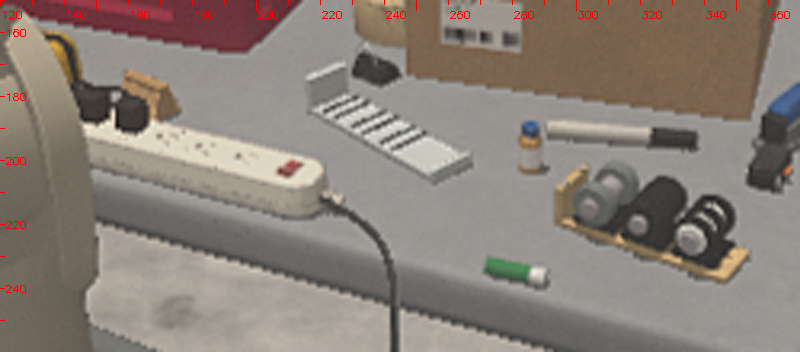

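```bash
cat > fit.py <<'E'
from h import *
from scipy.optimize import least_squares
def place(p,L,):
    x,y,a=p; c,s=np.cos(a),np.sin(a); L=np.array(L,float)/1000
    return np.c_[x+c*L[:,0]-s*L[:,1], y+s*L[:,0]+c*L[:,1], L[:,2]]
def fit(c,L,P,x0):
    f=lambda p:(w2px(c,place(p,L))-np.array(P,float)).ravel()
    r=least_squares(f,x0,loss="soft_l1"); return r.x, f(r.x).reshape(-1,2)
E
python3 - <<'E'
from fit import *
c=cam("top")
rackL=[(23,-78,8),(-23,-78,8),(0,42,32.3),(0,-2,32.3),(0,-46,32.3)]
rackP=[(379.5,176),(379,195.5),(330,182.5),(349.3,183),(369,183.7)]
ty=[65,49,25,9,-15,-31]
trayL=[(s*23,y,10) for y in ty for s in (1,-1)]+[(23,-89,14),(-23,-89,14),(23,89,38),(-23,89,38)]
trayP=[(202.3,155),(197.5,173),(209,157),(204.5,175),(218.5,159.5),(214.5,178),(225.5,161.5),(221,179.5),(235,164),(230.5,182.5),(242,166),(238,184.5),(266,172.5),(261,190.5),(191.5,150),(186,169)]
chL=[(26,6,34),(-26,6,34),(-26,-6,34),(26,-6,34),(26,-17,5),(-26,-17,5),(-26,17,5),(26,17,5)]
chP=[(115.5,203),(138,205),(138.5,199.5),(116,197.5),(121.5,193.5),(143.5,196),(140.5,211),(120,208)]
for n,L,P,x0 in (("rack",rackL,rackP,(.46,-.26,0)),("tray",trayL,trayP,(.5,.01,-.2)),("chock",chL,chP,(.43,.24,1.5))):
    x,r=fit(c,L,P,x0); print(n,x.round(4),np.degrees(x[2]).round(2)); print(r.round(1).tolist())
# bin rim, box
s=cam("scene")
crop(s,180,80,440,270,3,"pics/c_scene.png")
E
```

```text
rack [ 0.4588 -0.2668 -0.0572] -3.28
[[0.4, -0.1], [0.8, 0.1], [-0.4, -0.1], [-0.2, 0.1], [-0.5, 0.1]]
tray [ 0.4942  0.0087 -0.2861] -16.39
[[0.5, -0.1], [-0.3, 0.7], [0.3, -0.3], [-0.6, 0.5], [0.7, -0.2], [-0.7, 0.2], [0.4, -0.4], [-0.5, 0.5], [0.8, -0.2], [-0.1, 0.2], [0.4, -0.4], [-0.9, 0.0], [0.5, -0.7], [0.3, 0.4], [-0.4, -0.2], [-0.6, 0.1]]
chock [0.4275 0.232  1.4404] 82.53
[[0.0, -0.5], [0.4, 0.0], [0.6, 0.2], [0.3, -0.3], [-0.6, 0.3], [-0.4, 0.2], [0.5, -0.2], [-1.3, 0.3]]
```

```bash
cat > plan.py <<'E'
from h import *
def st():
    s=env.read_state(); return s,np.array(s["position"]),R.from_rotvec(s["tool_rot"])
def rep(label=""):
    s,p,r=st(); M=r.as_matrix()
    print(label,"t",round(s["t"],2),"p",(p*1000).round(1),"toolx",M[:,0].round(3),"y",M[:,1].round(3),"z",M[:,2].round(3),"w",round(s["gripper_width"]*1000,1),"F",np.array(s["force"]).round(1),"q",np.array(s["qpos"]).round(2))
def to(p0,r0,tgt,ang=None):
    """tgt in m; ang = world angle of tool y (mod pi). prints the turn then the shift in turned frame (mm). returns pose"""
    M=r0.as_matrix()
    if ang is None: r1=r0
    else:
        best=None
        for a in (ang,ang+np.pi):
            y=np.array([np.cos(a),np.sin(a),0]); z=np.array([0,0,-1.]); x=np.cross(y,z)
            r=R.from_matrix(np.c_[x,y,z]); d=(r0.inv()*r).as_rotvec()
            if best is None or np.linalg.norm(d)<np.linalg.norm(best[0]): best=(d,r,a)
            print("   option turn",d.round(3))
        r1=best[1]; print(" turn",best[0].round(3),"rows>=",np.ceil(np.linalg.norm(best[0])/.18))
    d=r1.inv().apply(np.array(tgt)-p0)*1000
    print(" shift",d.round(1),"rows>=",np.ceil(np.linalg.norm(d)/60))
    return np.array(tgt),r1
E
python3 - <<'E'
from plan import *
rep(); s,p,r=st()
p,r=to(p,r,(.36,.27,.23),-.0572)
p,r=to(p,r,(.45,-.2226,.23))
E
```

```text
t 0.35 p [272.8 562.2 231. ] toolx [-0.9    0.437  0.   ] y [ 0.437  0.9   -0.   ] z [-0. -0. -1.] w 85.4 F [-0.7 -1.   0.6] q [-1.18  0.38  0.02  1.37 -0.01  1.39 -0.05]
   option turn [-0.     0.     1.176]
   option turn [-0.    -0.    -1.965]
 turn [-0.     0.     1.176] rows>= 7.0
 shift [-286.7  103.8    1. ] rows>= 6.0
 shift [-486.6  118.     0. ] rows>= 9.0
```

View pics/c_scene.png

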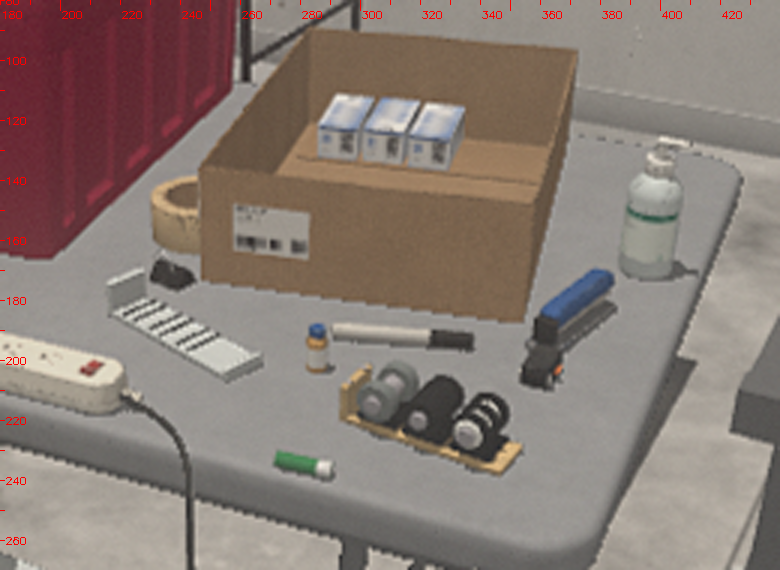

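{"api": "jog_arm", "payload": {"targets": [0,0,0.168,0,0,0,-1,0,0,0.168,0,0,0,-1,0,0,0.168,0,0,0,-1,0,0,0.168,0,0,0,-1,0,0,0.168,0,0,0,-1,0,0,0.168,0,0,0,-1,0,0,0.168,0,0,0,-1,0,0,0,-57,21,0,-1,0,0,0,-57,21,0,-1,0,0,0,-57,21,0,-1,0,0,0,-57,21,0,-1,0,0,0,-57,21,0,-1]}}

```text
t: 1.85
position: [0.3618, 0.2698, 0.2315]
tool_rot: [-2.284, -2.157, -0.001]
force: [0.8, -0.9, 0.7]
gripper_width: 0.0857
```

{"api": "jog_arm", "payload": {"targets": [0,0,0,-54,13,0,-1,0,0,0,-54,13,0,-1,0,0,0,-54,13,0,-1,0,0,0,-54,13,0,-1,0,0,0,-54,13,0,-1,0,0,0,-54,13,0,-1,0,0,0,-54,13,0,-1,0,0,0,-54,13,0,-1,0,0,0,-54,13,0,-1,0,0,0,0,0,0,-1]}}

```text
t: 3.1
position: [0.4496, -0.2248, 0.2311]
tool_rot: [2.29, 2.148, -0.006]
force: [-0.1, 0.8, 0.5]
gripper_width: 0.0855
```

```bash
python3 - <<'E'
from plan import *
rep()
c=cam("wrist"); im=cv2.resize(c["image"],(768,576)); cv2.imwrite("pics/d_wrist.png",im)
print(c["rvec"],c["tvec"], -c["R"].T@c["t"])
E
```

```text
t 3.1 p [ 449.6 -224.8  231.1] toolx [ 0.064  0.998 -0.004] y [ 0.998 -0.064 -0.002] z [-0.002 -0.004 -1.   ] w 85.5 F [-0.1  0.8  0.5] q [-0.54  0.18  1.06  1.73 -0.15  1.32  0.49]
[-2.83752993  0.08892587  0.01584704] [-0.46184325 -0.22583652  0.32174112] [ 0.45399773 -0.1484412   0.37372442]
```

View pics/d_wrist.png

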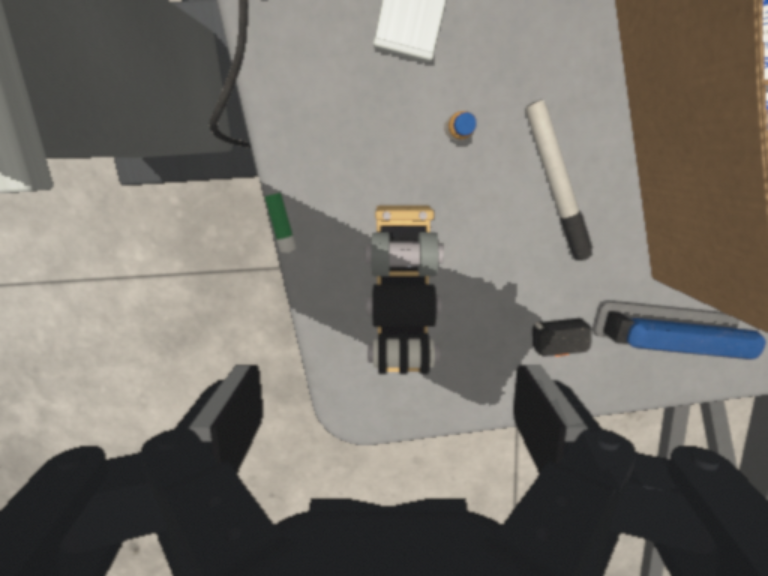

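```bash
python3 - <<'E'
from plan import *
c=cam("wrist"); crop(c,225,125,315,260,4.4,"pics/e_rack.png")
rack=(.4588,-.2668,-.0572)
from fit import place
for n,l in (("spool",42),("plain",-2),("ring",-46)):
    print(n,w2px(c,place(rack,[(31,l,32.3),(-31,l,32.3)])).round(1).tolist())
print("base",w2px(c,place(rack,[(23,-78,8),(-23,-78,8),(23,78,38),(-23,78,38),(23,70,38),(-23,70,38)])).round(1).tolist())
E
```

```text
spool [[294.1, 170.5], [243.1, 170.6]]
plain [[292.9, 204.6], [243.7, 204.7]]
ring [[291.8, 236.4], [244.3, 236.5]]
base [[283.6, 249.3], [251.2, 249.4], [288.8, 141.2], [249.1, 141.4], [288.6, 148.2], [249.2, 148.3]]
```

View pics/e_rack.png

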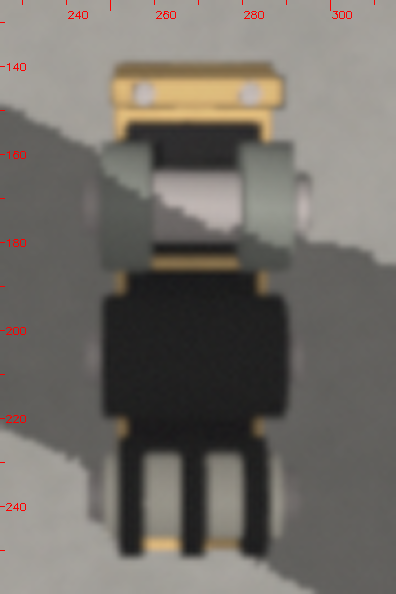

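```bash
python3 - <<'E'
from plan import *
from fit import place
from scipy.optimize import least_squares
c=cam("wrist")
obs={42:(157,186.3),-2:(191.5,219.7),-46:(227.7,251.3)}
cols={42:(242,294),-2:(242,291.5),-46:(242,290.3)}
def sil(p,l):
    a=np.linspace(0,2*np.pi,180); L=np.c_[0*a,l+18*np.cos(a),32.3+18*np.sin(a)]
    v=w2px(c,place(p,L))[:,1]; return v.min(),v.max()
def f(p):
    o=[]
    for l in obs: o+=list(np.array(sil(p,l))-obs[l])
    for l in cols:
        q=w2px(c,place(p,[(-31,l,32.3),(31,l,32.3)]))[:,0]; o+=list((q-np.array(cols[l])))
    return np.array(o)
print(f((.4588,-.2668,-.0572)).round(1))
r=least_squares(f,(.4588,-.2668,-.0572)); print(r.x.round(4),f(r.x).round(1))
E
```

```text
[ 0.4  0.8  0.5  0.9 -3.6  0.7  0.8 -0.3  1.4  1.   1.9  1. ]
[ 0.4576 -0.2667 -0.075 ] [ 0.4  0.8  0.5  0.9 -3.6  0.7  0.4 -0.7  0.4 -0.   0.4 -0.5]
```

```bash
python3 - <<'E'
from plan import *
s,p,r=st()
p,r=to(p,r,(.4548,-.3134,.1),-.068)
p,r=to(p,r,(.4548,-.3134,.008))
E
```

```text
option turn [-0.001 -0.     0.011]
   option turn [ 1.00e-03 -1.00e-03 -3.13e+00]
 turn [-0.001 -0.     0.011] rows>= 1.0
 shift [-93.5  10.6 131.1] rows>= 3.0
 shift [ 0.  0. 92.] rows>= 2.0
```

{"api": "jog_arm", "payload": {"targets": [0,0,0.011,0,0,0,-1,0,0,0,-31,3.5,43.5,-1,0,0,0,-31,3.5,43.5,-1,0,0,0,-31,3.5,44,-1,0,0,0,0,0,36,-1,0,0,0,0,0,20,-1,0,0,0,0,0,0,-1]}}

```text
t: 4.12
position: [0.4548, -0.312, 0.0437]
tool_rot: [-2.292, -2.145, -0.0]
force: [-0.1, -0.3, -0.8]
gripper_width: 0.0856
```

```bash
python3 - <<'E'
from plan import *
rep()
c=cam("wrist"); im=cv2.resize(c["image"],(768,576)); cv2.imwrite("pics/f_wrist.png",im)
E
```

```text
t 4.12 p [ 454.8 -312.    43.7] toolx [0.066 0.998 0.001] y [ 0.998 -0.066 -0.001] z [-0.001  0.002 -1.   ] w 85.6 F [-0.1 -0.3 -0.8] q [-0.15  0.55  0.9   1.83 -0.5   1.02  0.89]
```

View pics/f_wrist.png

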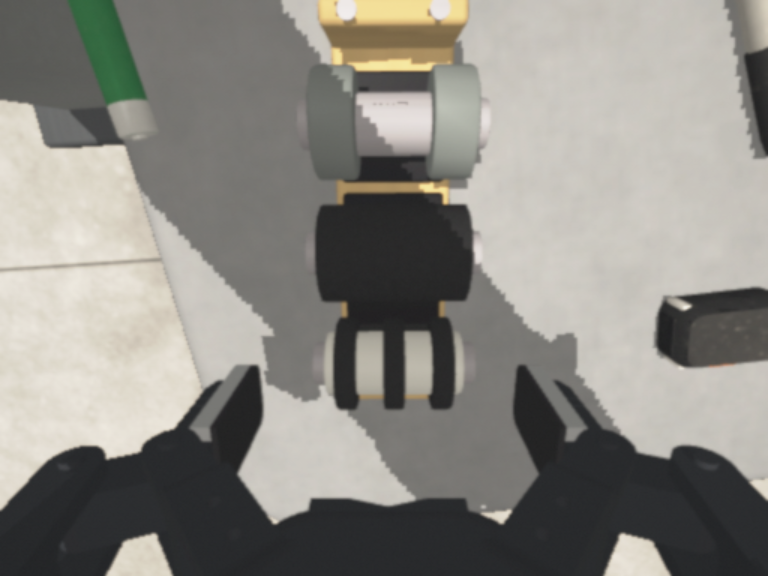

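{"api": "jog_arm", "payload": {"targets": [0,0,0,-1,2,18,-1,0,0,0,0,0,17,-1,0,0,0,0,0,0,-1]}}

```text
t: 4.55
position: [0.4558, -0.3139, 0.0078]
tool_rot: [-2.294, -2.143, 0.001]
force: [-0.7, -0.2, 0.5]
gripper_width: 0.0852
```

```bash
python3 - <<'E'
from plan import *
rep()
c=cam("wrist"); im=cv2.resize(c["image"],(768,576)); cv2.imwrite("pics/g_wrist.png",im)
E
```

```text
t 4.55 p [ 455.8 -313.9    7.8] toolx [0.068 0.998 0.001] y [ 0.998 -0.068 -0.002] z [-0.002  0.001 -1.   ] w 85.2 F [-0.7 -0.2  0.5] q [-0.11  0.6   0.86  1.84 -0.55  0.96  0.92]
```

View pics/g_wrist.png

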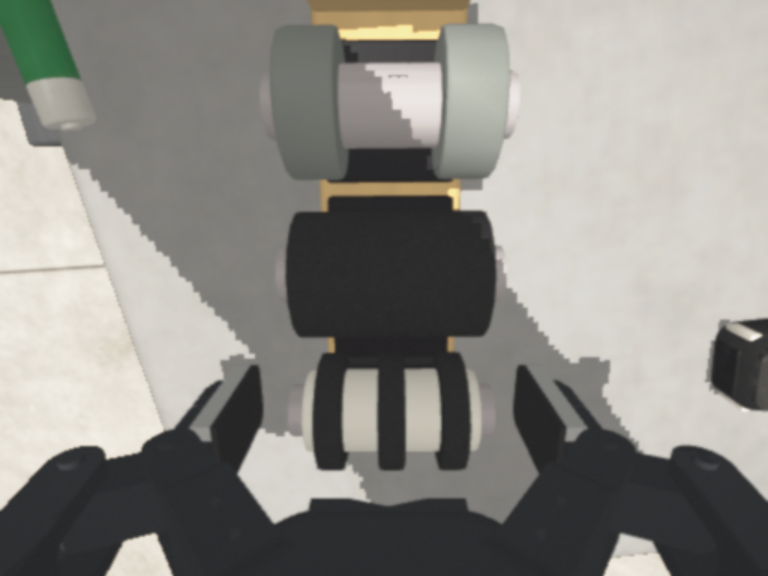

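{"api": "jog_arm", "payload": {"targets": [0,0,0,0,0,0,1,0,0,0,0,0,0,1,0,0,0,0,0,0,1,0,0,0,0,0,0,1,0,0,0,0,0,0,1,0,0,0,0,0,0,1], "newtons": 40}}

```text
t: 5.35
position: [0.4569, -0.3151, 0.0099]
tool_rot: [2.295, 2.144, 0.0]
force: [-1.9, 1.1, 6.5]
gripper_width: 0.0609
```

```bash
python3 - <<'E'
from plan import *
rep()
c=cam("wrist"); im=cv2.resize(c["image"],(768,576)); cv2.imwrite("pics/h_wrist.png",im)
E
```

```text
t 5.35 p [ 456.9 -315.1    9.9] toolx [ 0.068  0.998 -0.   ] y [ 0.998 -0.068  0.001] z [ 0.001 -0.    -1.   ] w 60.9 F [-1.9  1.1  6.5] q [-0.11  0.6   0.86  1.84 -0.55  0.96  0.92]
```

View pics/h_wrist.png

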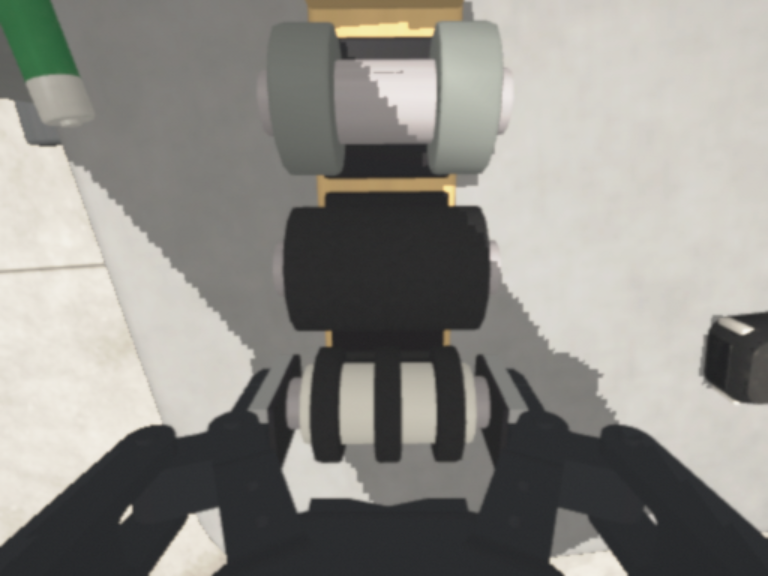

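```bash
python3 - <<'E'
from plan import *
from fit import place
from scipy.optimize import least_squares
c=cam("wrist"); s,p,r=st()
obs={"spool":(22/1.5,175/1.5),"plain":(206/1.5,330/1.5),"ring":(346/1.5,461/1.5)}
for k,o in obs.items():
    def f(q):
        a=np.linspace(0,2*np.pi,360); L=np.c_[0*a,18*np.cos(a),32.3+18*np.sin(a)]
        v=w2px(c,place((p[0],q[0],-.068),L))[:,1]; return [v.min()-o[0],v.max()-o[1]]
    w=least_squares(f,[p[1]]); print(k,w.x.round(4),np.round(w.fun,1))
# pads projected
for zz in (0,.01,.019,.026,.03):
    print(zz,(w2px(c,[p+r.apply([sx,0.031,-zz]) for sx in (-.011,0,.011)])*1.5).round(0).tolist())
E
```

```text
spool [-0.2261] [-0.3  0.3]
plain [-0.2702] [-0.7  0.8]
ring [-0.314] [-1.  1.]
0 [[472.0, 398.0], [473.0, 371.0], [475.0, 344.0]]
0.01 [[477.0, 413.0], [479.0, 385.0], [481.0, 356.0]]
0.019 [[482.0, 428.0], [484.0, 399.0], [487.0, 369.0]]
0.026 [[487.0, 441.0], [489.0, 411.0], [492.0, 380.0]]
0.03 [[490.0, 449.0], [492.0, 419.0], [495.0, 386.0]]
```

```bash
python3 - <<'E'
from plan import *
s,p,r=st()
p=p+np.array([0,0,.14])
p,r=to(p,r,(.48,-.04,.2),-.2861)
E
```

```text
option turn [0.001 0.    0.218]
   option turn [-0.000e+00  1.000e-03 -2.924e+00]
 turn [0.001 0.    0.218] rows>= 2.0
 shift [270.5 -55.4 -50.1] rows>= 5.0
```

{"api": "jog_arm", "payload": {"targets": [0,0,0,0,0,-20,1,0,0,0,0,0,-60,1,0,0,0,0,0,-60,1,0,0,0.109,0,0,0,1,0,0,0.109,0,0,0,1,0,0,0,54,-11,-10,1,0,0,0,54,-11,-10,1,0,0,0,54,-11,-10,1,0,0,0,54,-11,-10,1,0,0,0,54,-11,-10,1,0,0,0,0,0,0,1]}}

```text
t: 6.82
position: [0.4809, -0.0346, 0.2004]
tool_rot: [-2.506, -1.893, -0.003]
force: [-0.0, -0.5, -1.3]
gripper_width: 0.0607
```

```bash
python3 - <<'E'
from plan import *
from fit import place
rep()
c=cam("wrist"); im=cv2.resize(c["image"],(768,576)); cv2.imwrite("pics/i_wrist.png",im)
ty=[65,49,25,9,-15,-31]
P=(.4942,.0087,-.2861)
L=[(s*23,y,10) for y in ty for s in (1,-1)]+[(23,-89,14),(-23,-89,14),(23,89,38),(-23,89,38)]
print((w2px(c,place(P,L))*1.5).round(0).tolist())
E
```

```text
t 6.83 p [480.9 -34.6 200.4] toolx [0.273 0.962 0.002] y [ 0.962 -0.273  0.   ] z [ 0.001  0.002 -1.   ] w 60.7 F [-0.  -0.5 -1.3] q [-1.05  0.15  1.17  1.83 -0.15  1.25 -0.11]
[[423.0, 107.0], [359.0, 106.0], [422.0, 130.0], [359.0, 130.0], [421.0, 165.0], [359.0, 164.0], [421.0, 187.0], [360.0, 186.0], [420.0, 219.0], [360.0, 218.0], [419.0, 239.0], [360.0, 239.0], [417.0, 311.0], [360.0, 310.0], [428.0, 61.0], [356.0, 60.0]]
```

View pics/i_wrist.png

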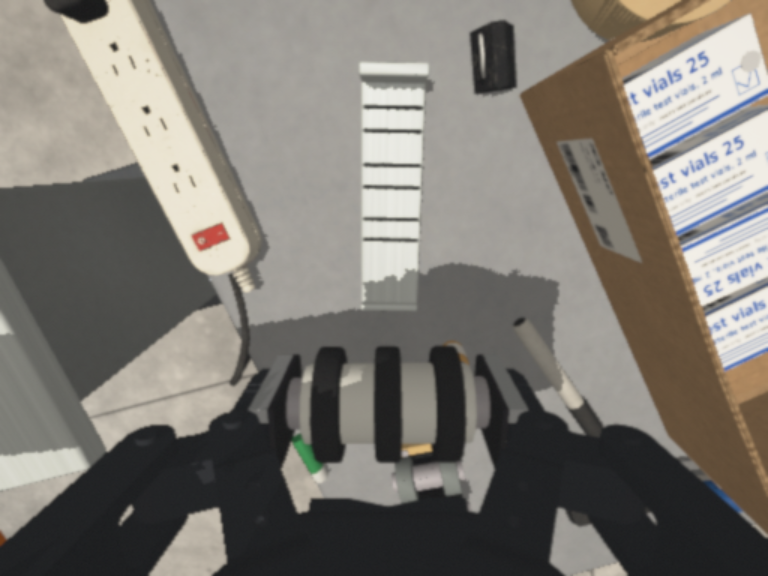

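```bash
python3 - <<'E'
from plan import *
c=cam("wrist"); crop(c,225,35,300,215,3.3,"pics/j1.png")
im=c["image"]; 
cv2.imwrite("pics/j.png",np.hstack([cv2.resize(im[36:126,230:295],None,fx=6,fy=6,interpolation=cv2.INTER_CUBIC),cv2.resize(im[126:216,230:295],None,fx=6,fy=6,interpolation=cv2.INTER_CUBIC)]))
E
```

```text
(no output)
```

View pics/j.png

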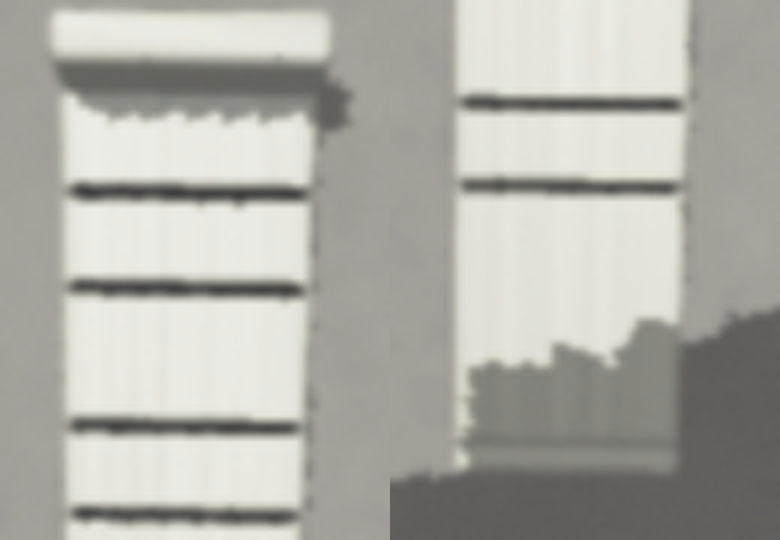

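```bash
python3 - <<'E'
from plan import *
from fit import *
c=cam("wrist")
def A(x,y): return (230+x/6,36+y/6)
def B(x,y): return (230+(x-390)/6,126+y/6)
# rows from ribs: v residual at local x +-20 ; cols: floor edges u
ribs=[(65,190,192,A),(49,286,290,A),(25,425,427,A),(9,513,516,A),(-15,101,103,B),(-31,184,187,B)]
edges=[(65,A(64,190)[0],A(313,190)[0]),(49,A(65,288)[0],A(310,288)[0]),(9,A(66,515)[0],A(303,515)[0]),(-31,B(457,185)[0],B(685,185)[0])]
# hmm cam noise in robot pose same
def f(p):
    o=[]
    for y,l,r,F in ribs:
        q=w2px(c,place(p,[(-20,y,10),(20,y,10)]))[:,1]; o+=[q[0]-F(0,l)[1],q[1]-F(0,r)[1]]
    for y,l,r in edges:
        q=w2px(c,place(p,[(-23,y,8),(23,y,8)]))[:,0]; o+=[q[0]-l,q[1]-r]
    return np.array(o)
r=least_squares(f,(.494,.0087,-.286)); print(r.x.round(4),np.degrees(r.x[2]),f(r.x).round(1))
P=r.x
for y in (57,17,-23,-57): print(y,place(P,[(0,y,0)]).round(4))
s,p,rr=st()
tgt=place(P,[(0,57,0)])[0]; 
p1,r1=to(p,rr,(tgt[0],tgt[1],.09),P[2])
E
```

```text
[ 0.4951  0.0055 -0.2954] -16.926102992327333 [ 0.   0.2 -0.  -0.2 -0.1 -0.   0.  -0.   0.1  0.2  0.1 -0.  -0.6  0.7
 -0.6  0.6 -0.6  0.5 -0.5  0.6]
57 [[0.5117 0.06   0.    ]]
17 [[0.5    0.0218 0.    ]]
-23 [[ 0.4884 -0.0165  0.    ]]
-57 [[ 0.4785 -0.049   0.    ]]
   option turn [ 0.    -0.     0.009]
   option turn [ 1.000e-03  0.000e+00 -3.133e+00]
 turn [ 0.    -0.     0.009] rows>= 1.0
 shift [106.    1.  109.7] rows>= 3.0
```

{"api": "jog_arm", "payload": {"targets": [0,0,0.009,0,0,0,1,0,0,0,40,0.5,0,1,0,0,0,40,0.5,30,1,0,0,0,25,0,55,1,0,0,0,0,0,55,1,0,0,0,0,0,15,1,0,0,0,0,0,0,1]}}

```text
t: 7.85
position: [0.5116, 0.0583, 0.0447]
tool_rot: [2.526, 1.867, -0.002]
force: [0.1, -0.8, -1.2]
gripper_width: 0.0609
```

```bash
python3 - <<'E'
from plan import *
from fit import place
rep()
c=cam("wrist"); im=cv2.resize(c["image"],(768,576)); cv2.imwrite("pics/k_wrist.png",im)
s=cam("scene"); crop(s,180,120,300,240,6,"pics/k_scene.png")
E
```

```text
t 7.85 p [511.6  58.3  44.7] toolx [ 0.293  0.956 -0.001] y [ 0.956 -0.293 -0.   ] z [-0.001 -0.001 -1.   ] w 60.9 F [ 0.1 -0.8 -1.2] q [-0.94  0.48  0.96  1.92 -0.47  0.98 -0.07]
```

View pics/k_wrist.png

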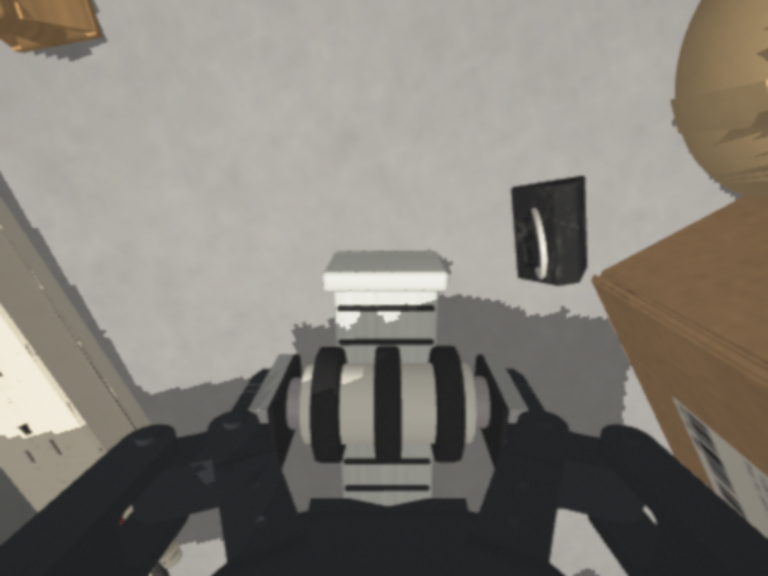

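View pics/k_scene.png

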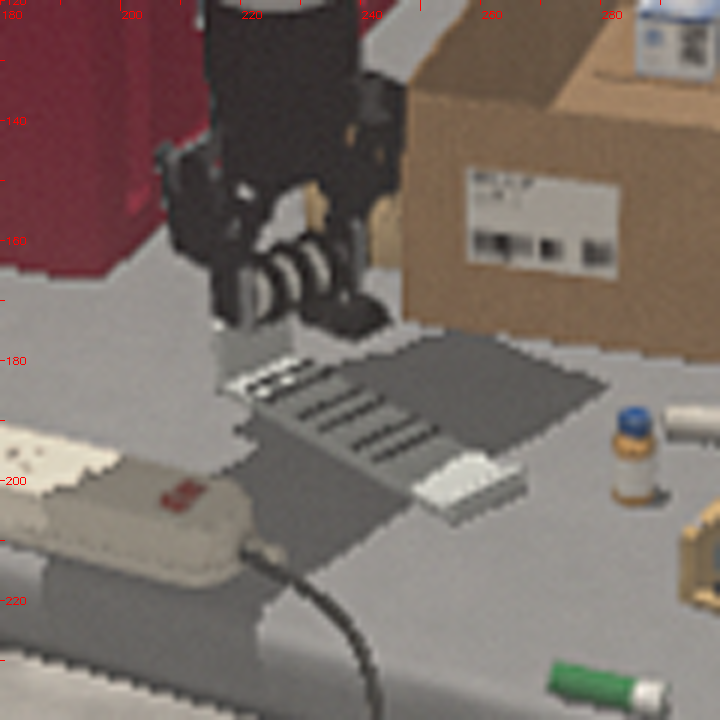

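```bash
python3 - <<'E'
from plan import *
from fit import *
c=cam("wrist"); s,p,r=st()
P=(.4951,.0055,-.2954)
print((w2px(c,place(P,[(x,y,10) for y in (65,49,25,9) for x in (-20,20)]))*1.5).round(1).tolist())
print((w2px(c,place(P,[(x,y,38) for y in (81,89) for x in (-23,23)]))*1.5).round(1).tolist())
# roller y offset in tool frame, given z offset 22.4
o=(347/1.5,461/1.5)
def f(q):
    a=np.linspace(0,2*np.pi,360); w=p+r.apply(np.c_[q[0]+.018*np.cos(a),0*a,-.0224+.018*np.sin(a)]); v=w2px(c,w)[:,1]; return [v.min()-o[0],v.max()-o[1]]
w=least_squares(f,[0]); print(w.x,w.fun)
E
```

```text
[[340.4, 314.7], [430.6, 314.6], [341.6, 347.7], [429.6, 347.6], [343.2, 394.4], [428.1, 394.3], [344.2, 423.8], [427.2, 423.7]]
[[323.3, 300.7], [447.4, 300.5], [322.3, 279.9], [448.2, 279.8]]
[0.00048099] [-1.34915693  1.3802452 ]
```

{"api": "jog_arm", "payload": {"targets": [0,0,0,4,0,10,1,0,0,0,0,0,15,1,0,0,0,0,0,9,1,0,0,0,0,0,3,1,0,0,0,0,0,1.5,1,0,0,0,0,0,0,1]}}

```text
t: 8.75
position: [0.5128, 0.0636, 0.0059]
tool_rot: [2.524, 1.87, 0.0]
force: [0.9, -0.2, -0.2]
gripper_width: 0.0613
```

```bash
python3 - <<'E'
from plan import *
from fit import place
rep()
c=cam("wrist"); im=cv2.resize(c["image"],(768,576)); cv2.imwrite("pics/l_wrist.png",im)
s=cam("scene"); crop(s,180,120,300,240,6,"pics/l_scene.png")
E
```

```text
t 8.75 p [512.8  63.6   5.9] toolx [ 0.291  0.957 -0.   ] y [ 0.957 -0.291  0.   ] z [ 0. -0. -1.] w 61.3 F [ 0.9 -0.2 -0.2] q [-0.9   0.54  0.9   1.94 -0.54  0.91 -0.03]
```

View pics/l_wrist.png

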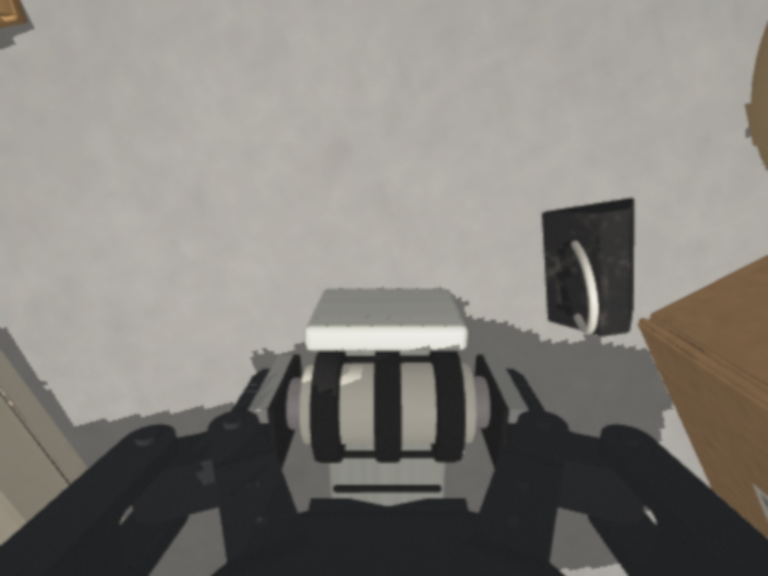

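View pics/l_scene.png

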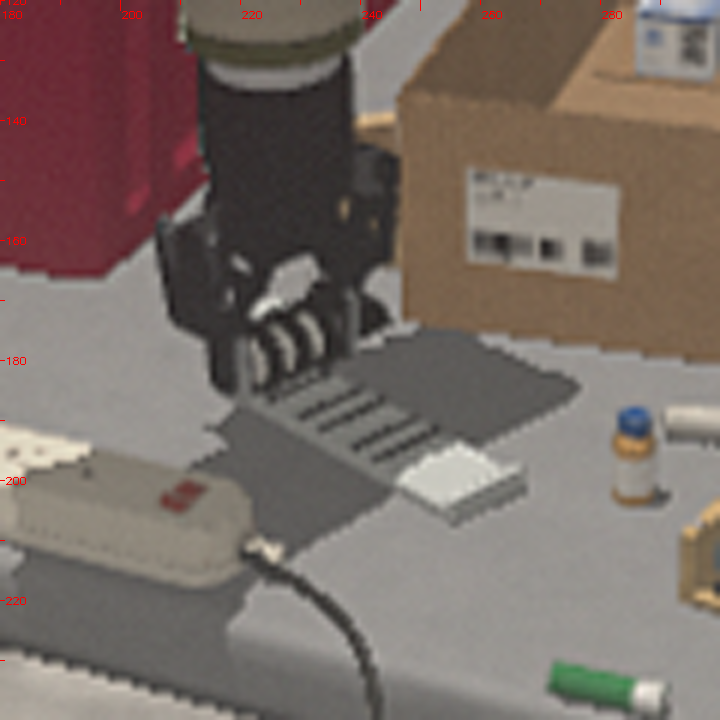

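```bash
python3 - <<'E'
from plan import *
from fit import *
c=cam("wrist"); s,p,r=st()
for P in [(.4951,.0055,-.2954),(.4960,.0086,-.2954)]:
    print((w2px(c,place(P,[(0,y,10) for y in (65,49,25,9,-15,-31)]))*1.5).round(1)[:,1])
    a=np.linspace(0,2*np.pi,360); v=w2px(c,place(P,np.c_[0*a,57+18*np.cos(a),27.3+18*np.sin(a)]))[:,1]*1.5; print(v.min(),v.max())
    print(place(P,[(0,57,0)])) 
E
```

```text
[366.  405.2 459.9 493.9 541.4 571.1]
356.8656112655104 473.46846724867373
[[0.51169399 0.06003109 0.        ]]
[357.7 397.5 452.8 487.2 535.3 565.2]
347.9220658230471 464.7135646665809
[[0.51259399 0.06313109 0.        ]]
```

{"api": "jog_arm", "payload": {"targets": [0,0,0,0,0,1,1,0,0,0,0,0,0,1,0,0,0,0,0,0,-1,0,0,0,0,0,0,-1,0,0,0,0,0,0,-1,0,0,0,0,0,0,-1,0,0,0,0,0,-30,-1,0,0,0,0,0,-50,-1,0,0,0,0,0,-50,-1,0,0,0,-50,0,-10,-1,0,0,0,-50,0,0,-1,0,0,0,0,0,0,-1]}}

```text
t: 10.4
position: [0.4824, -0.0359, 0.1452]
tool_rot: [-2.53, -1.862, -0.002]
force: [0.5, 0.6, -0.1]
gripper_width: 0.0852
```

```bash
python3 - <<'E'
from plan import *
from fit import place
rep()
c=cam("wrist"); im=cv2.resize(c["image"],(768,576)); cv2.imwrite("pics/m_wrist.png",im)
s,p,r=st()
rk=(.459,-.2682,-.068)
pl=place(rk,[(0,-2,0)])[0]
print(pl)
p=p+np.array([0,0,0])
p,r=to(p,r,(pl[0]+.001,pl[1]-.001,.15),-.068)
P=(.4960,.0086,-.2954)
print((w2px(c,place(P,[(0,y,10) for y in (65,49,25,9,-15,-31)]))*1.5).round(1)[:,1])
E
```

```text
t 10.4 p [482.4 -35.9 145.2] toolx [0.297 0.955 0.001] y [ 0.955 -0.297  0.   ] z [ 0.     0.001 -1.   ] w 85.2 F [ 0.5  0.6 -0.1] q [-0.98  0.25  1.14  1.9  -0.25  1.14 -0.04]
[ 0.4588641  -0.27019538  0.        ]
   option turn [ 0.    -0.001 -0.231]
   option turn [-2.000e-03 -0.000e+00  2.911e+00]
 turn [ 0.    -0.001 -0.231] rows>= 2.0
 shift [-238.8   -7.1   -5. ] rows>= 4.0
[ 93.  121.8 163.2 189.6 227.6 251.8]
```

View pics/m_wrist.png

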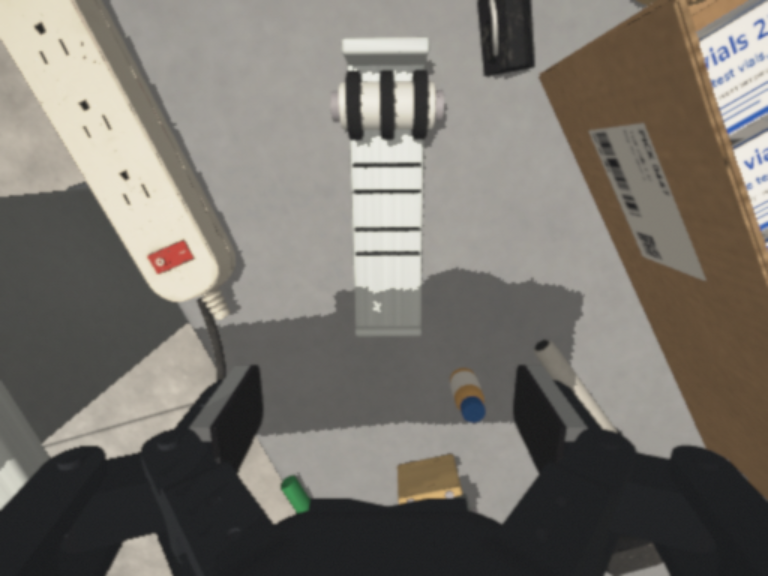

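{"api": "jog_arm", "payload": {"targets": [0,0,-0.116,0,0,0,-1,0,0,-0.116,0,0,0,-1,0,0,0,-48,-1.5,-1,-1,0,0,0,-48,-1.5,-1,-1,0,0,0,-48,-1.5,-1,-1,0,0,0,-48,-1.5,0,-1,0,0,0,-47,-1,0,-1,0,0,0,0,0,50,-1,0,0,0,0,0,45,-1,0,0,0,0,0,10,-1,0,0,0,0,0,0,-1]}}

```text
t: 11.82
position: [0.462, -0.2696, 0.043]
tool_rot: [-2.289, -2.151, 0.001]
force: [-1.0, 0.1, 0.3]
gripper_width: 0.0852
```

```bash
python3 - <<'E'
from plan import *
rep()
c=cam("wrist"); im=cv2.resize(c["image"],(768,576)); cv2.imwrite("pics/n_wrist.png",im)
s,p,r=st()
to(p,r,(.4599,-.2707,.008),-.068)
E
```

```text
t 11.82 p [ 462.  -269.6   43. ] toolx [ 0.062  0.998 -0.   ] y [ 0.998 -0.062 -0.001] z [-0.001 -0.    -1.   ] w 85.2 F [-1.   0.1  0.3] q [-0.28  0.53  0.95  1.87 -0.51  1.    0.84]
   option turn [0.001 0.001 0.006]
   option turn [-1.000e-03  1.000e-03 -3.136e+00]
 turn [0.001 0.001 0.006] rows>= 1.0
 shift [-0.8 -2.6 35.9] rows>= 1.0
```

View pics/n_wrist.png

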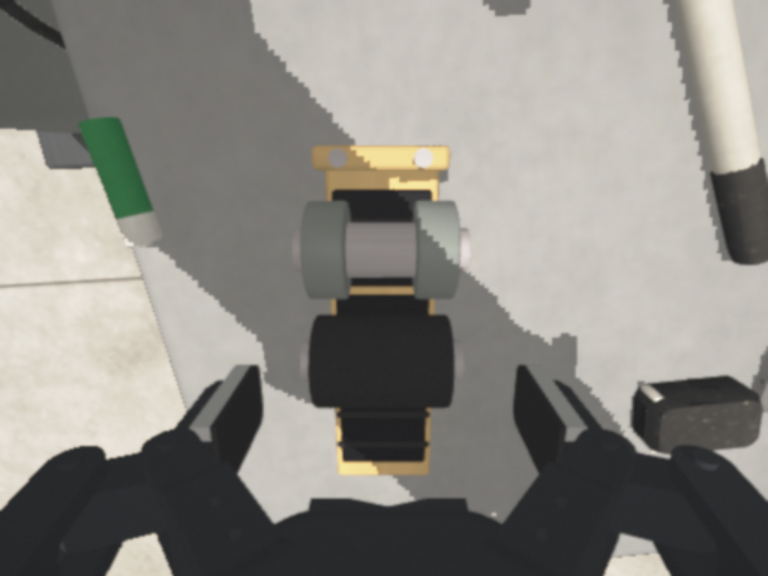

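{"api": "jog_arm", "payload": {"targets": [0,0,0.006,0,0,0,-1,0,0,0,-1,-2.5,18,-1,0,0,0,0,0,17,-1,0,0,0,0,0,0,-1,0,0,0,0,0,0,1,0,0,0,0,0,0,1,0,0,0,0,0,0,1,0,0,0,0,0,0,1,0,0,0,0,0,0,1]}}

```text
t: 13.0
position: [0.4592, -0.2711, 0.0082]
tool_rot: [2.296, 2.143, 0.0]
force: [-2.1, -0.3, 5.5]
gripper_width: 0.061
```

```bash
python3 - <<'E'
from plan import *
rep()
c=cam("wrist"); im=cv2.resize(c["image"],(768,576)); cv2.imwrite("pics/o_wrist.png",im)
s,p,r=st()
p=p+[0,0,.14]
P=(.4960,.0086,-.2954)
from fit import place
print(place(P,[(0,17,0),(0,-23,0),(0,-57,0)]))
t=place(P,[(0,16.3,0)])[0]
to(p,r,(t[0],t[1],.15),P[2])
E
```

```text
t 13.0 p [ 459.2 -271.1    8.2] toolx [ 0.069  0.998 -0.   ] y [ 0.998 -0.069  0.001] z [ 0.001 -0.    -1.   ] w 61.0 F [-2.1 -0.3  5.5] q [-0.24  0.58  0.91  1.9  -0.56  0.94  0.87]
[[ 0.50094908  0.02486366  0.        ]
 [ 0.48930418 -0.01340377  0.        ]
 [ 0.47940601 -0.04593109  0.        ]]
   option turn [0.001 0.    0.226]
   option turn [-0.000e+00  1.000e-03 -2.915e+00]
 turn [0.001 0.    0.226] rows>= 2.0
 shift [294.6 -46.2  -1.8] rows>= 5.0
```

View pics/o_wrist.png

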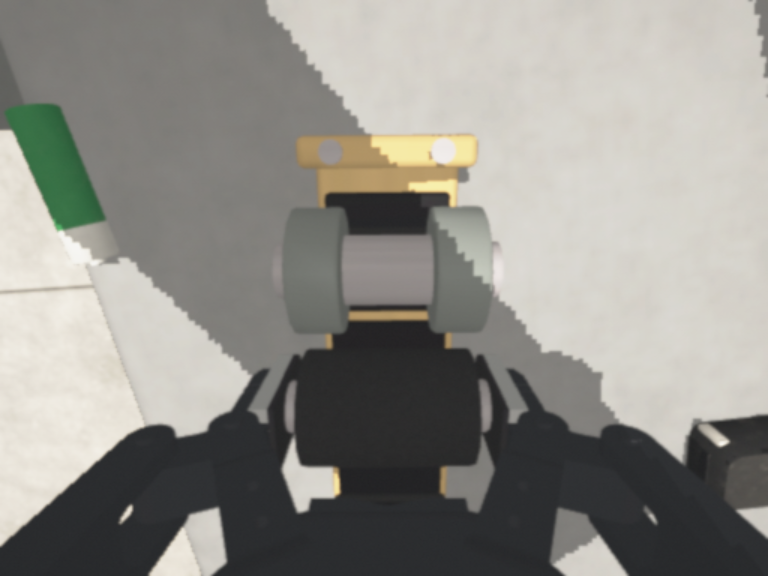

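{"api": "jog_arm", "payload": {"targets": [0,0,0,0,0,-20,1,0,0,0,0,0,-60,1,0,0,0,0,0,-60,1,0,0,0.113,0,0,0,1,0,0,0.113,0,0,0,1,0,0,0,59,-9,0,1,0,0,0,59,-9,0,1,0,0,0,59,-9,0,1,0,0,0,59,-9,0,1,0,0,0,59,-10,0,1,0,0,0,0,0,50,1,0,0,0,0,0,40,1]}}

```text
t: 14.55
position: [0.5008, 0.0269, 0.0572]
tool_rot: [-2.52, -1.876, -0.001]
force: [0.5, -0.1, 0.1]
gripper_width: 0.0611
```

```bash
python3 - <<'E'
from plan import *
from fit import *
P=(.4960,.0086,-.2954)
rep(); s,p,r=st()
t=place(P,[(0,17.5,0)])[0]
to(p,r,(t[0],t[1],.045),P[2])
E
```

```text
t 14.55 p [500.8  26.9  57.2] toolx [0.287 0.958 0.001] y [ 0.958 -0.287  0.   ] z [ 0.     0.001 -1.   ] w 61.1 F [ 0.5 -0.1  0.1] q [-0.97  0.47  1.06  1.95 -0.49  1.01  0.02]
   option turn [ 0.    -0.001  0.004]
   option turn [ 1.000e-03  0.000e+00 -3.137e+00]
 turn [ 0.    -0.001  0.004] rows>= 1.0
 shift [-1.4  0.8 12.2] rows>= 1.0
```

{"api": "jog_arm", "payload": {"targets": [0,0,0.004,0,0,0,1,0,0,0,-1.4,0.8,12,1,0,0,0,0,0,0,1]}}

```text
t: 14.92
position: [0.5017, 0.023, 0.0466]
tool_rot: [2.528, 1.865, 0.002]
force: [-0.7, 0.3, -0.6]
gripper_width: 0.0611
```

```bash
python3 - <<'E'
from plan import *
from fit import *
rep()
c=cam("wrist"); im=cv2.resize(c["image"],(768,576)); cv2.imwrite("pics/p_wrist.png",im)
P=(.4960,.0086,-.2954)
a=np.linspace(0,2*np.pi,360);s,p,r=st()
for l in (57,): 
    v=w2px(c,place(P,np.c_[0*a,l+18*np.cos(a),27.3+18*np.sin(a)]))[:,1]*1.5; print(v.min(),v.max())
print((w2px(c,place(P,[(0,y,10) for y in (65,49,25,9,-15,-31)]))*1.5).round(1)[:,1])
for q in (-.002,-.001,0,.001):
    w=p+r.apply(np.c_[q+.018*np.cos(a),0*a,-.0241+.018*np.sin(a)]); v=w2px(c,w)[:,1]*1.5; print(q,v.min(),v.max())
E
```

```text
t 14.93 p [501.7  23.   46.6] toolx [0.295 0.955 0.001] y [ 0.955 -0.295  0.001] z [ 0.001  0.    -1.   ] w 61.1 F [-0.7  0.3 -0.6] q [-0.95  0.49  1.04  1.96 -0.51  0.99  0.04]
201.11696795880155 296.0424566157741
[221.6 259.1 312.  345.1 391.9 421.3]
-0.002 355.1144552364506 474.7388593201066
-0.001 352.2861259173274 471.965753495477
0 349.44034192644824 469.18526073338904
0.001 346.58240744638175 466.392988712778
```

View pics/p_wrist.png

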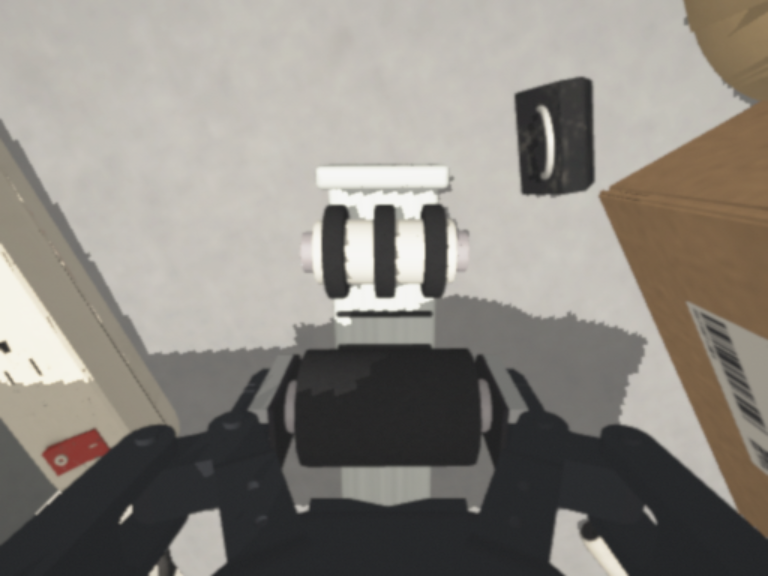

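{"api": "jog_arm", "payload": {"targets": [0,0,0,0.7,-0.8,13,1,0,0,0,0,0,15,1,0,0,0,0,0,10,1,0,0,0,0,0,3,1,0,0,0,0,0,1.5,1,0,0,0,0,0,0,1]}}

```text
t: 15.72
position: [0.5007, 0.0239, 0.0035]
tool_rot: [2.528, 1.865, 0.0]
force: [-0.1, -1.5, 0.8]
gripper_width: 0.0609
```

```bash
python3 - <<'E'
from plan import *
from fit import *
rep()
c=cam("wrist"); im=cv2.resize(c["image"],(768,576)); cv2.imwrite("pics/q_wrist.png",im)
P=(.4960,.0086,-.2954)
a=np.linspace(0,2*np.pi,360);s,p,r=st()
for l in (57,17): 
    v=w2px(c,place(P,np.c_[0*a,l+18*np.cos(a),27.3+18*np.sin(a)]))[:,1]*1.5; print(v.min(),v.max())
print((w2px(c,place(P,[(0,y,10) for y in (65,49,25,9,-15,-31)]))*1.5).round(1)[:,1])
E
```

```text
t 15.72 p [500.7  23.9   3.5] toolx [ 0.295  0.956 -0.   ] y [ 0.956 -0.295  0.   ] z [ 0. -0. -1.] w 60.9 F [-0.1 -1.5  0.8] q [-0.89  0.55  0.97  1.99 -0.58  0.91  0.09]
218.52971447400952 344.89448553542184
346.10617670749104 465.41081829403277
[242.9 290.5 356.3 396.8 453.1 488.1]
```

View pics/q_wrist.png

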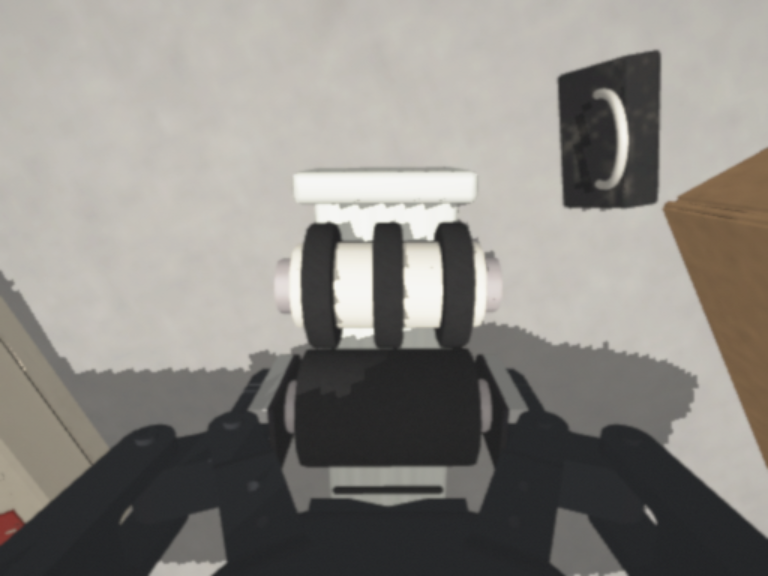

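{"api": "jog_arm", "payload": {"targets": [0,0,0,0,0,0.5,1,0,0,0,0,0,0,-1,0,0,0,0,0,0,-1,0,0,0,0,0,0,-1,0,0,0,0,0,0,-1,0,0,0,0,0,-30,-1,0,0,0,0,0,-50,-1,0,0,0,-20,0,-55,-1,0,0,0,-50,0,-10,-1,0,0,0,0,0,0,-1]}}

```text
t: 17.02
position: [0.4795, -0.0464, 0.149]
tool_rot: [2.533, 1.858, 0.004]
force: [-0.0, 1.2, -0.0]
gripper_width: 0.0855
```

```bash
python3 - <<'E'
from plan import *
from fit import place
rep()
c=cam("wrist"); im=cv2.resize(c["image"],(768,576)); cv2.imwrite("pics/r_wrist.png",im)
s,p,r=st()
p,r=to(p,r,(.4625,-.2267,.15),-.068)
E
```

```text
t 17.02 p [479.5 -46.4 149. ] toolx [0.301 0.954 0.002] y [ 0.954 -0.301  0.002] z [ 0.002  0.001 -1.   ] w 85.5 F [-0.   1.2 -0. ] q [-1.03  0.28  1.24  1.91 -0.29  1.16  0.01]
   option turn [ 0.001 -0.002 -0.234]
   option turn [-3.000e-03 -1.000e-03  2.907e+00]
 turn [ 0.001 -0.002 -0.234] rows>= 2.0
 shift [-183.5   -4.8   -1.7] rows>= 4.0
```

View pics/r_wrist.png

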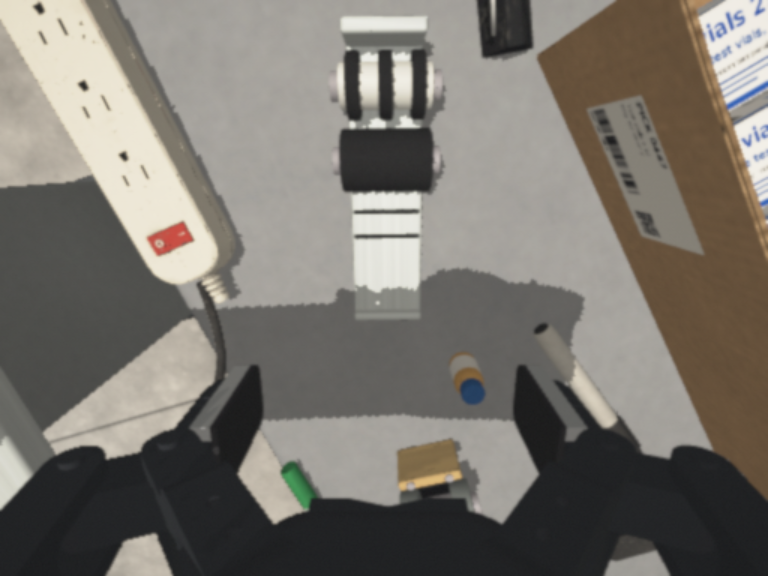

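{"api": "jog_arm", "payload": {"targets": [0,0,-0.117,0,0,0,-1,0,0,-0.117,0,0,0,-1,0,0,0,-46,-1.2,0,-1,0,0,0,-46,-1.2,0,-1,0,0,0,-46,-1.2,0,-1,0,0,0,-45,-1.2,0,-1,0,0,0,0,0,50,-1,0,0,0,0,0,45,-1,0,0,0,0,0,10,-1,0,0,0,0,0,0,-1]}}

```text
t: 18.32
position: [0.4634, -0.2248, 0.0428]
tool_rot: [-2.291, -2.148, 0.002]
force: [0.8, -0.4, 0.7]
gripper_width: 0.0853
```

```bash
python3 - <<'E'
from plan import *
rep()
c=cam("wrist"); im=cv2.resize(c["image"],(768,576)); cv2.imwrite("pics/s_wrist.png",im)
s,p,r=st()
to(p,r,(.4622,-.2265,.0085),-.068)
E
```

```text
t 18.32 p [ 463.4 -224.8   42.8] toolx [ 0.064  0.998 -0.   ] y [ 0.998 -0.064 -0.001] z [-0.001 -0.    -1.   ] w 85.3 F [ 0.8 -0.4  0.7] q [-0.41  0.51  1.    1.93 -0.51  0.99  0.77]
   option turn [0.001 0.001 0.004]
   option turn [-1.000e-03  1.000e-03 -3.138e+00]
 turn [0.001 0.001 0.004] rows>= 1.0
 shift [-1.5 -1.8 35.3] rows>= 1.0
```

View pics/s_wrist.png

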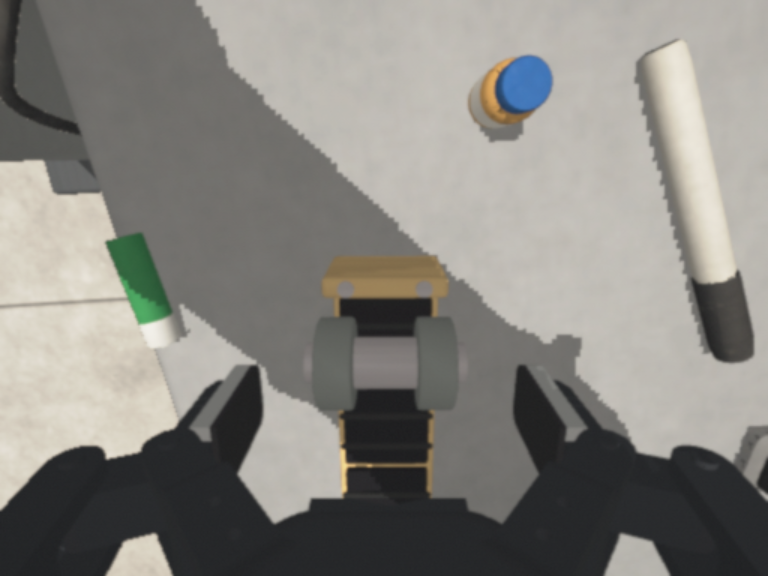

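{"api": "jog_arm", "payload": {"targets": [0,0,0.004,0,0,0,-1,0,0,0,-1.2,-1.3,18,-1,0,0,0,0,0,17,-1,0,0,0,0,0,0,-1,0,0,0,0,0,0,1,0,0,0,0,0,0,1,0,0,0,0,0,0,1,0,0,0,0,0,0,1,0,0,0,0,0,0,1]}}

```text
t: 19.5
position: [0.4621, -0.2264, 0.0082]
tool_rot: [2.296, 2.143, 0.0]
force: [-1.7, -0.4, 4.9]
gripper_width: 0.061
```

```bash
python3 - <<'E'
from plan import *
rep()
c=cam("wrist"); im=cv2.resize(c["image"],(768,576)); cv2.imwrite("pics/t_wrist.png",im)
s,p,r=st()
p=p+[0,0,.14]
P=(.4960,.0086,-.2954)
from fit import place
t=place(P,[(0,-23,0)])[0]
to(p,r,(t[0],t[1],.15),P[2])
E
```

```text
t 19.5 p [ 462.1 -226.4    8.2] toolx [ 0.069  0.998 -0.   ] y [ 0.998 -0.069  0.001] z [ 0.001 -0.    -1.   ] w 61.0 F [-1.7 -0.4  4.9] q [-0.36  0.56  0.95  1.95 -0.57  0.93  0.81]
   option turn [0.001 0.    0.226]
   option turn [-0.000e+00  1.000e-03 -2.915e+00]
 turn [0.001 0.    0.226] rows>= 2.0
 shift [211.7 -36.   -1.8] rows>= 4.0
```

View pics/t_wrist.png

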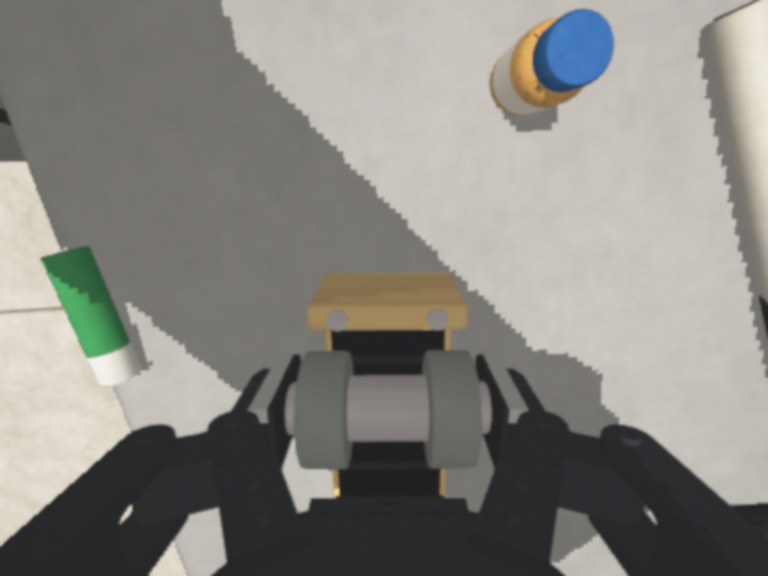

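{"api": "jog_arm", "payload": {"targets": [0,0,0,0,0,-20,1,0,0,0,0,0,-60,1,0,0,0,0,0,-60,1,0,0,0.114,0,0,0,1,0,0,0.114,0,0,0,1,0,0,0,53,-9,0,1,0,0,0,53,-9,0,1,0,0,0,53,-9,0,1,0,0,0,53,-9,0,1,0,0,0,0,0,50,1,0,0,0,0,0,50,1,0,0,0,0,0,0,1]}}

```text
t: 21.05
position: [0.4869, -0.0126, 0.046]
tool_rot: [-2.523, -1.867, 0.009]
force: [-0.7, -0.6, 0.2]
gripper_width: 0.0608
```

```bash
python3 - <<'E'
from plan import *
from fit import *
rep()
c=cam("wrist"); im=cv2.resize(c["image"],(768,576)); cv2.imwrite("pics/u_wrist.png",im)
P=(.4960,.0086,-.2954)
a=np.linspace(0,2*np.pi,360);s,p,r=st()
for l in (57,17): 
    v=w2px(c,place(P,np.c_[0*a,l+18*np.cos(a),27.3+18*np.sin(a)]))[:,1]*1.5; print(v.min(),v.max())
print((w2px(c,place(P,[(0,y,10) for y in (65,49,25,9,-15,-31)]))*1.5).round(1)[:,1])
t=place(P,[(0,-23,0)])[0]
to(p,r,(t[0],t[1],.0035),P[2])
E
```

```text
t 21.05 p [486.9 -12.6  46. ] toolx [ 0.293  0.956 -0.003] y [ 0.956 -0.293 -0.006] z [-0.006 -0.001 -1.   ] w 60.8 F [-0.7 -0.6  0.2] q [-0.93  0.48  1.1   1.99 -0.51  0.99  0.13]
87.05232926099958 194.90248470309135
205.42997295252417 300.4089064907336
[122.4 165.3 225.4 262.9 315.6 348.6]
   option turn [-0.002  0.001 -0.003]
   option turn [2.000e-03 3.000e-03 3.139e+00]
 turn [-0.002  0.001 -0.003] rows>= 1.0
 shift [ 0.1  0.6 44.6] rows>= 1.0
```

View pics/u_wrist.png

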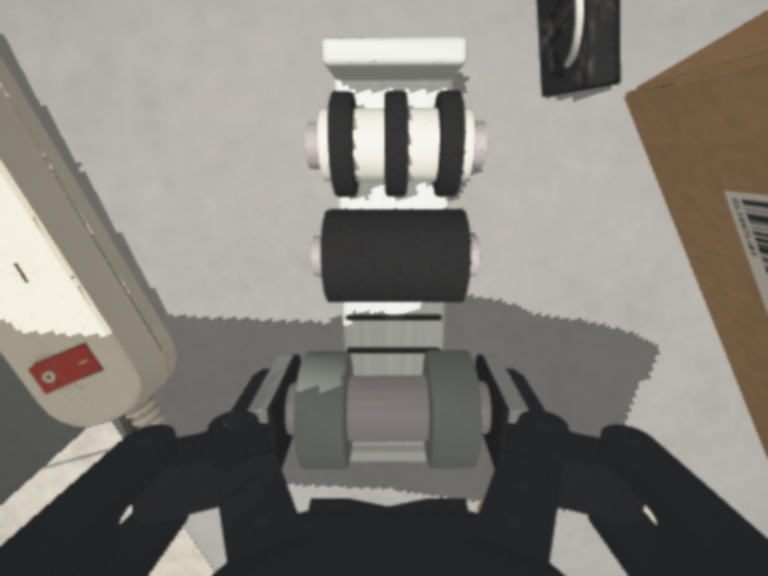

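{"api": "jog_arm", "payload": {"targets": [0,0,0,0,2,13,1,0,0,0,0,0,15,1,0,0,0,0,0,10,1,0,0,0,0,0,3,1,0,0,0,0,0,1,1,0,0,0,0,0,0,1]}}

```text
t: 21.85
position: [0.4916, -0.0135, 0.006]
tool_rot: [2.526, 1.868, 0.0]
force: [0.0, -0.5, -1.2]
gripper_width: 0.0611
```

```bash
python3 - <<'E'
from plan import *
from fit import *
rep()
c=cam("wrist"); im=cv2.resize(c["image"],(768,576)); cv2.imwrite("pics/v_wrist.png",im); rep()
P=(.4960,.0086,-.2954)
a=np.linspace(0,2*np.pi,360);s,p,r=st()
for l in (57,17,-23): 
    v=w2px(c,place(P,np.c_[0*a,l+18*np.cos(a),27.3+18*np.sin(a)]))[:,1]*1.5; print(v.min(),v.max())
E
```

```text
t 21.85 p [491.6 -13.5   6. ] toolx [0.293 0.956 0.   ] y [ 0.956 -0.293  0.   ] z [ 0. -0. -1.] w 61.1 F [ 0.  -0.5 -1.2] q [-0.86  0.55  1.02  2.01 -0.59  0.91  0.18]
 t 21.9 p [491.7 -13.5   6.1] toolx [0.293 0.956 0.   ] y [ 0.956 -0.293  0.   ] z [ 0.  0. -1.] w 61.2 F [ 0.1 -0.1 -1.5] q [-0.86  0.55  1.02  2.01 -0.59  0.91  0.18]
65.34071140728193 209.68317574366688
222.85255686331897 346.33210926511595
347.3549592433162 464.19192652097774
```

View pics/v_wrist.png

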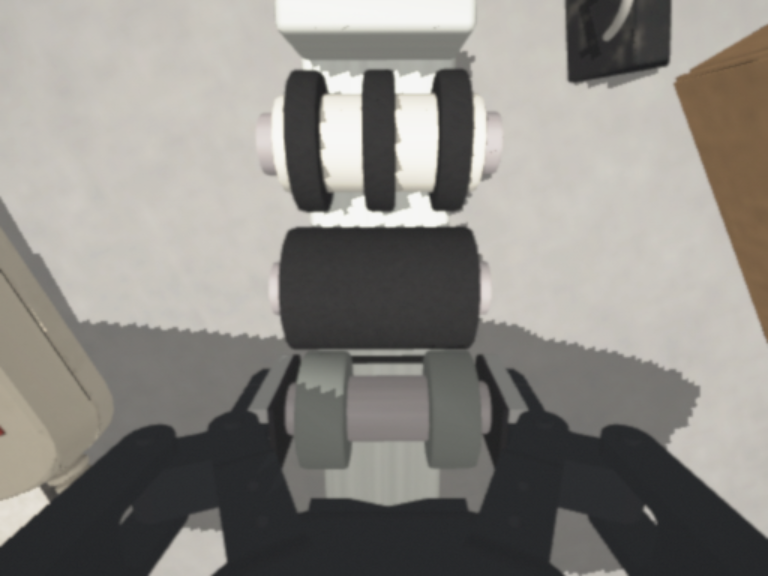

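{"api": "jog_arm", "payload": {"targets": [0,0,0,0,-2.3,0,1,0,0,0,0,0,2,1,0,0,0,0,0,0,1,0,0,0,0,0,0,1]}}

```text
t: 22.4
position: [0.4892, -0.0127, 0.0038]
tool_rot: [-2.525, -1.868, -0.0]
force: [-0.5, 0.1, 1.1]
gripper_width: 0.0612
```

```bash
python3 - <<'E'
from plan import *
from fit import *
rep()
c=cam("wrist"); im=cv2.resize(c["image"],(768,576)); cv2.imwrite("pics/w_wrist.png",im); rep()
P=(.4960,.0086,-.2954)
a=np.linspace(0,2*np.pi,360);s,p,r=st()
for l in (57,17,-23): 
    v=w2px(c,place(P,np.c_[0*a,l+18*np.cos(a),27.3+18*np.sin(a)]))[:,1]*1.5; print(v.min(),v.max())
E
```

```text
t 22.4 p [489.2 -12.7   3.8] toolx [0.293 0.956 0.   ] y [ 0.956 -0.293 -0.   ] z [-0.  0. -1.] w 61.2 F [-0.5  0.1  1.1] q [-0.86  0.55  1.02  2.02 -0.6   0.91  0.18]
 t 22.45 p [489.2 -12.7   3.8] toolx [0.293 0.956 0.   ] y [ 0.956 -0.293 -0.   ] z [-0.  0. -1.] w 61.0 F [-0.7  0.   0.5] q [-0.86  0.55  1.02  2.02 -0.6   0.91  0.18]
63.94213066985303 210.9496936007247
224.27972598794827 349.81217172950903
350.4346874474393 469.3317926822207
```

View pics/w_wrist.png

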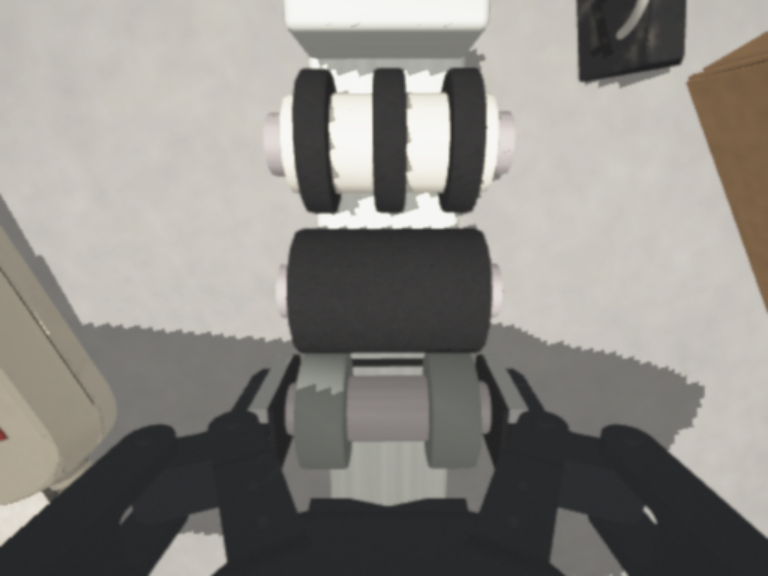

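{"api": "jog_arm", "payload": {"targets": [0,0,0,0,0,0.5,1,0,0,0,0,0,0,-1,0,0,0,0,0,0,-1,0,0,0,0,0,0,-1,0,0,0,0,0,0,-1,0,0,0,0,0,-30,-1,0,0,0,0,0,-50,-1,0,0,0,-20,0,-55,-1,0,0,0,-50,0,-10,-1,0,0,0,0,0,0,-1]}}

```text
t: 23.7
position: [0.4682, -0.0833, 0.1495]
tool_rot: [2.531, 1.86, 0.004]
force: [0.6, 0.9, 0.6]
gripper_width: 0.0855
```

```bash
python3 - <<'E'
from plan import *
from fit import place
rep()
c=cam("wrist"); im=cv2.resize(c["image"],(768,576)); cv2.imwrite("pics/x_wrist.png",im)
s,p,r=st()
b=cam("scene"); print("bin corner",px2w(b,197,166,0))
for h in (.15,.25): print(h,px2w(cam("top"),135,145,h))
p,r=to(p,r,(.4275,.20,.2),1.4404)
p,r=to(p,r,(.4275,.19,.2))
E
```

```text
t 23.7 p [468.2 -83.3 149.5] toolx [0.298 0.954 0.002] y [ 0.954 -0.298  0.002] z [ 0.002  0.001 -1.   ] w 85.5 F [0.6 0.9 0.6] q [-1.01  0.28  1.31  1.92 -0.3   1.16  0.11]
bin corner [0.5692268  0.22032147 0.        ]
0.15 [0.52982698 0.18483721 0.15      ]
0.25 [0.5073363  0.15755973 0.25      ]
   option turn [ 2.000e-03 -1.000e-03 -1.741e+00]
   option turn [-1.000e-03 -2.000e-03  1.401e+00]
 turn [-1.000e-03 -2.000e-03  1.401e+00] rows>= 8.0
 shift [ -77.1 -273.3  -51.3] rows>= 5.0
 shift [1.3 9.9 0. ] rows>= 1.0
```

View pics/x_wrist.png

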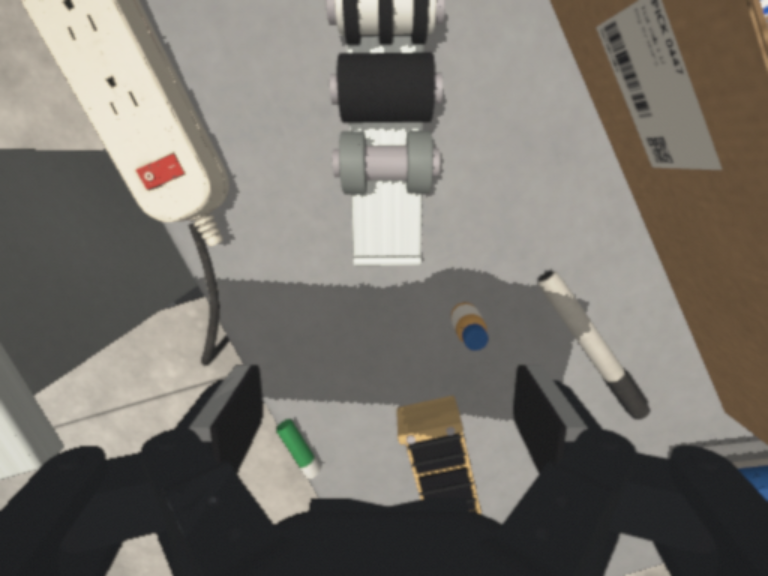

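```bash
python3 - <<'E'
from plan import *
c=cam("top"); crop(c,0,90,200,240,4,"pics/y_top.png")
s=cam("scene"); crop(s,60,10,290,190,3.3,"pics/y_scene.png")
E
```

```text
(no output)
```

View pics/y_top.png

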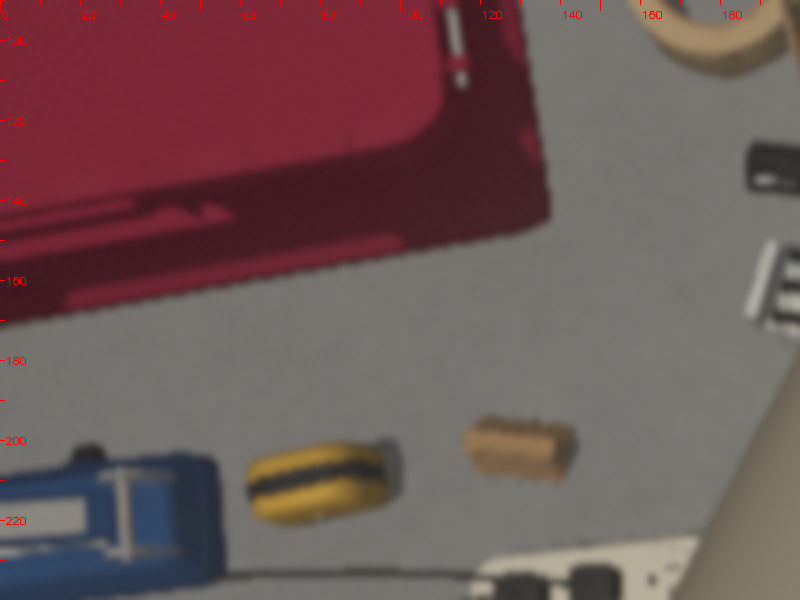

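View pics/y_scene.png

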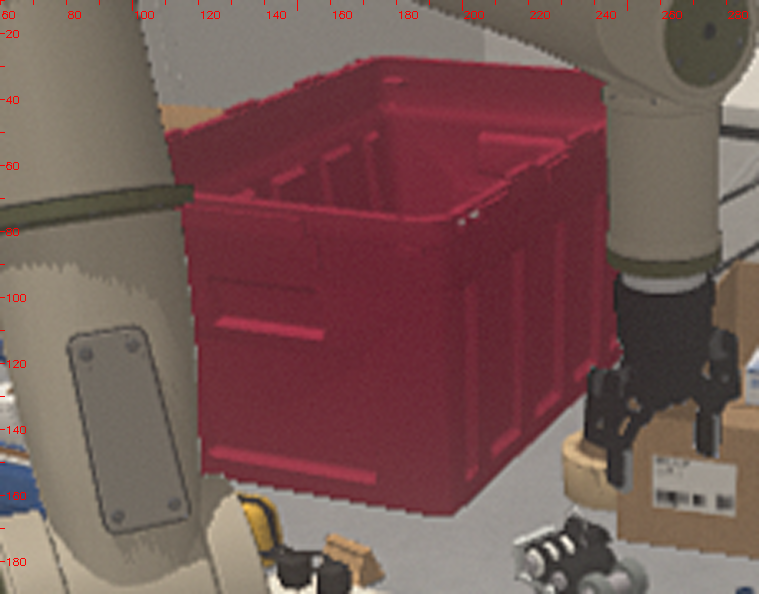

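{"api": "jog_arm", "payload": {"targets": [0,0,-0.174,0,0,-5,-1,0,0,-0.174,0,0,-5,-1,0,0,-0.174,0,0,-5,-1,0,0,-0.174,0,0,-5,-1,0,0,-0.174,0,0,-5,-1,0,0,-0.174,0,0,-5,-1,0,0,-0.174,0,0,-5,-1,0,0,-0.174,0,0,-5,-1,0,0,-0.174,0,0,-5,-1,0,0,-0.174,0,0,-5,-1]}}

```text
t: 25.25
position: [0.4688, -0.0791, 0.1981]
tool_rot: [-0.19, -3.135, 0.001]
force: [-0.2, 0.4, -0.3]
gripper_width: 0.085
```

```bash
python3 - <<'E'
from plan import *
rep(); s,p,r=st()
p,r=to(p,r,(.445,.225,.15),1.4404)
E
```

```text
t 25.25 p [468.8 -79.1 198.1] toolx [-0.993  0.121  0.001] y [ 0.121  0.993 -0.001] z [-0.001 -0.001 -1.   ] w 85.0 F [-0.2  0.4 -0.3] q [-0.84  0.1   1.01  1.85 -0.09  1.24  1.65]
   option turn [-0.001 -0.001  0.009]
   option turn [ 1.000e-03 -1.000e-03 -3.132e+00]
 turn [-0.001 -0.001  0.009] rows>= 1.0
 shift [ 63.1 298.4  48.1] rows>= 6.0
```

{"api": "jog_arm", "payload": {"targets": [0,0,0.009,0,0,0,-1,0,0,0,10.5,49.7,0,-1,0,0,0,10.5,49.7,0,-1,0,0,0,10.5,49.7,0,-1,0,0,0,10.5,49.7,10,-1,0,0,0,10.5,49.7,20,-1,0,0,0,10.5,49.7,20,-1,0,0,0,0,0,0,-1,0,0,0,0,0,0,-1]}}

```text
t: 26.38
position: [0.4469, 0.2238, 0.1478]
tool_rot: [-0.219, -3.134, 0.003]
force: [-0.1, 0.1, -0.3]
gripper_width: 0.0853
```

```bash
python3 - <<'E'
from plan import *
from fit import *
rep(); s,p,r=st()
c=cam("wrist"); im=cv2.resize(c["image"],(768,576)); cv2.imwrite("pics/z_wrist.png",im)
chL=[(26,6,34),(-26,6,34),(-26,-6,34),(26,-6,34),(26,-17,5),(-26,-17,5),(-26,17,5),(26,17,5)]
print((w2px(c,place((.4275,.232,1.4404),chL))*1.5).round(0).tolist())
E
```

```text
t 26.38 p [446.9 223.8 147.8] toolx [-0.99   0.139  0.   ] y [ 0.139  0.99  -0.002] z [-0.001 -0.002 -1.   ] w 85.3 F [-0.1  0.1 -0.3] q [-1.19  0.21  0.76  1.85 -0.16  1.14  1.05]
[[439.0, 242.0], [352.0, 242.0], [353.0, 262.0], [438.0, 261.0], [433.0, 267.0], [357.0, 267.0], [355.0, 217.0], [434.0, 217.0]]
```

View pics/z_wrist.png

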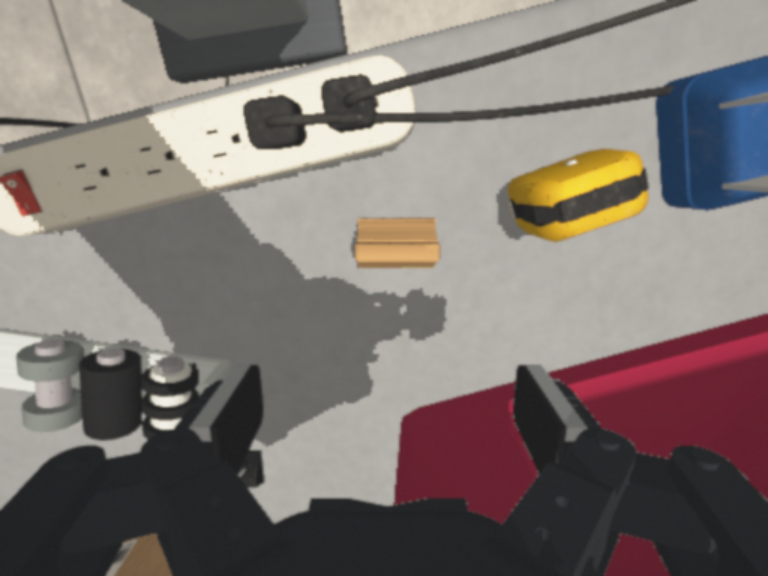

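```bash
python3 - <<'E'
from plan import *
c=cam("wrist"); im=c["image"][135:185,225:305]; cv2.imwrite("pics/z2.png",cv2.resize(im,None,fx=9,fy=9,interpolation=cv2.INTER_CUBIC))
E
```

```text
(no output)
```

View pics/z2.png

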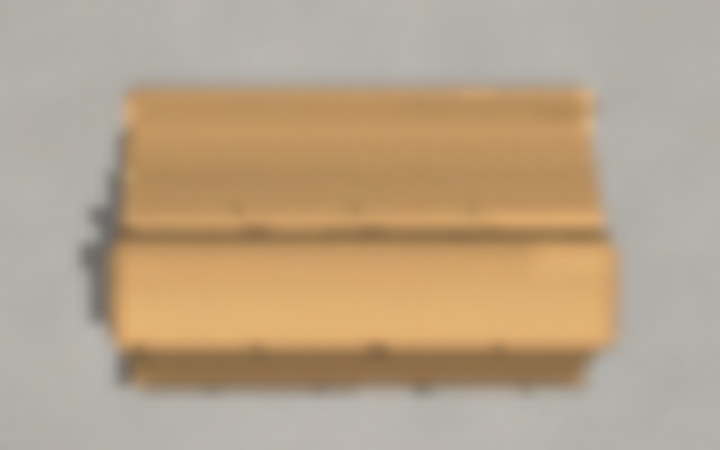

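```bash
python3 - <<'E'
from plan import *
from fit import *
c=cam("wrist")
chL=[(26,6,34),(-26,6,34),(-26,-6,34),(26,-6,34),(26,-17,4),(-26,-17,4),(-26,17,4),(26,17,4)]
P=[(293.6,161.9),(238.1,161.4),(237.9,173.8),(293.3,173.6),(290,177.8),(240,178.3),(239.1,145),(290.6,145)]
x,res=fit(c,chL,P,(.4275,.232,1.44)); print(x.round(4),res.round(1).tolist())
ps=[]
for i in range(1):
    s,p,r=st()
to(p,r,(x[0],x[1],.04),x[2])
E
```

```text
[0.4287 0.2333 1.4333] [[0.8, -0.5], [-1.0, 0.1], [-0.5, 0.6], [0.6, 0.7], [0.1, 0.1], [-0.4, -0.3], [-0.2, -0.2], [0.5, -0.3]]
   option turn [ 0.     0.    -0.003]
   option turn [ 1.000e-03 -1.000e-03  3.139e+00]
 turn [ 0.     0.    -0.003] rows>= 1.0
 shift [ 20.1   7.5 108.7] rows>= 2.0
```

{"api": "jog_arm", "payload": {"targets": [0,0,-0.003,0,0,0,-1,0,0,0,10,4,40,-1,0,0,0,10,4,45,-1,0,0,0,0,0,18,-1,0,0,0,0,0,0,-1,0,0,0,0,0,0,-1]}}

```text
t: 27.28
position: [0.4298, 0.235, 0.0468]
tool_rot: [0.211, 3.133, 0.002]
force: [0.0, -0.6, 0.7]
gripper_width: 0.0856
```

```bash
python3 - <<'E'
from plan import *
from fit import *
rep(); s,p,r=st()
c=cam("wrist"); im=cv2.resize(c["image"],(768,576)); cv2.imwrite("pics/aa_wrist.png",im)
chL=[(26,6,34),(-26,6,34),(-26,-6,34),(26,-6,34),(26,-17,4),(-26,-17,4),(-26,17,4),(26,17,4)]
print((w2px(c,place((.4287,.2333,1.4333),chL))*1.5).round(0).tolist())
E
```

```text
t 27.27 p [429.8 235.   46.8] toolx [-0.991  0.134 -0.002] y [0.134 0.991 0.001] z [ 0.002  0.001 -1.   ] w 85.6 F [ 0.  -0.6  0.7] q [-1.16  0.33  0.7   1.98 -0.27  0.92  1.11]
[[447.0, 340.0], [315.0, 340.0], [316.0, 367.0], [446.0, 368.0], [436.0, 359.0], [327.0, 358.0], [324.0, 290.0], [439.0, 291.0]]
```

View pics/aa_wrist.png

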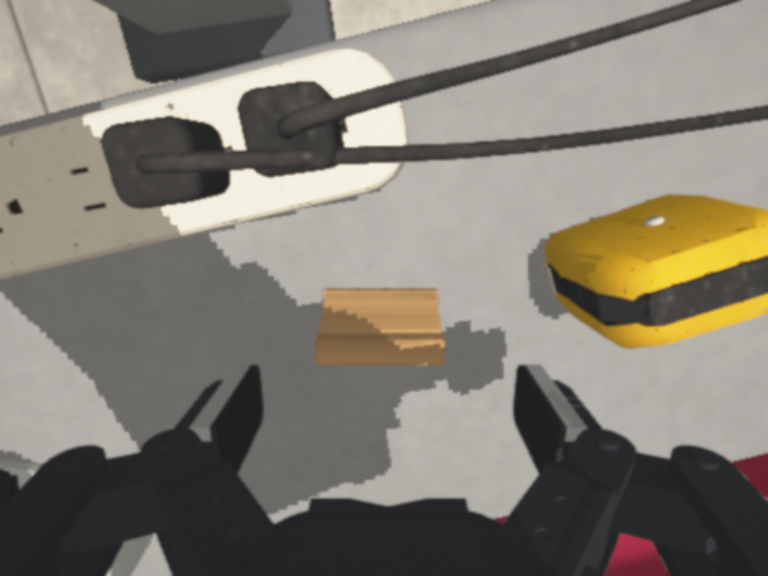

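{"api": "jog_arm", "payload": {"targets": [0,0,0,1.6,-2.2,13,-1,0,0,0,0,0,15,-1,0,0,0,0,0,10,-1,0,0,0,0,0,4,-1,0,0,0,0,0,0,-1,0,0,0,0,0,0,-1]}}

```text
t: 28.08
position: [0.4266, 0.233, 0.0036]
tool_rot: [0.21, 3.134, 0.0]
force: [1.1, 0.1, -0.0]
gripper_width: 0.0853
```

```bash
python3 - <<'E'
from plan import *
from fit import *
rep(); s,p,r=st()
c=cam("wrist"); im=cv2.resize(c["image"],(768,576)); cv2.imwrite("pics/ab_wrist.png",im)
chL=[(26,6,34),(-26,6,34),(-26,-6,34),(26,-6,34),(26,-17,4),(-26,-17,4),(-26,17,4),(26,17,4)]
print((w2px(c,place((.4287,.2333,1.4333),chL))*1.5).round(0).tolist())
for zz in (.0,.019,.026,.03):
    print(zz,(w2px(c,[p+r.apply([sx,0.026,-zz]) for sx in (-.011,0,.011)])*1.5).round(0).tolist())
E
```

```text
t 28.07 p [426.6 233.    3.6] toolx [-0.991  0.133 -0.   ] y [0.133 0.991 0.   ] z [ 0.  0. -1.] w 85.3 F [ 1.1  0.1 -0. ] q [-1.13  0.4   0.66  2.02 -0.33  0.83  1.16]
[[474.0, 408.0], [300.0, 408.0], [302.0, 442.0], [471.0, 443.0], [455.0, 417.0], [318.0, 417.0], [314.0, 334.0], [460.0, 335.0]]
0.0 [[454.0, 398.0], [456.0, 371.0], [457.0, 344.0]]
0.019 [[463.0, 428.0], [465.0, 399.0], [467.0, 369.0]]
0.026 [[467.0, 441.0], [469.0, 411.0], [471.0, 380.0]]
0.03 [[469.0, 450.0], [471.0, 419.0], [473.0, 387.0]]
```

View pics/ab_wrist.png

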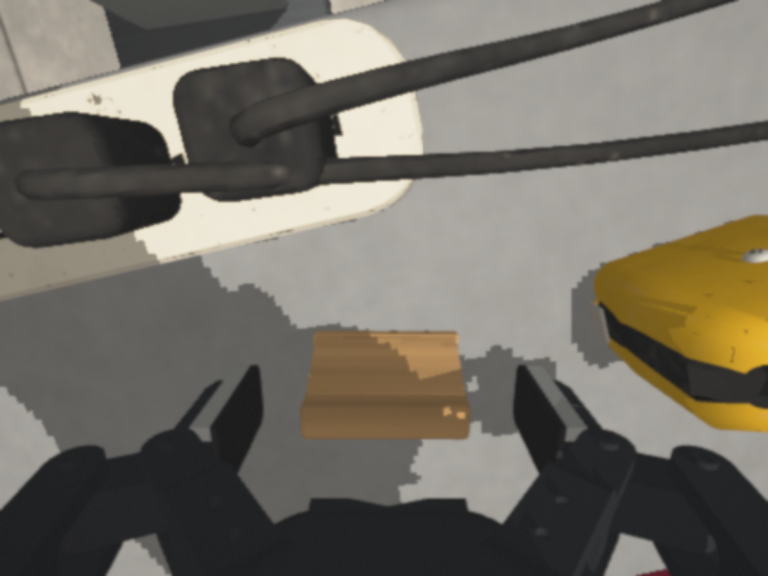

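{"api": "jog_arm", "payload": {"targets": [0,0,0,-0.7,-0.8,0,-1,0,0,0,0,0,0,1,0,0,0,0,0,0,1,0,0,0,0,0,0,1,0,0,0,0,0,0,1,0,0,0,0,0,0,1,0,0,0,0,0,0,1]}}

```text
t: 29.0
position: [0.4271, 0.2322, 0.0036]
tool_rot: [0.21, 3.134, 0.001]
force: [-1.1, -0.6, 4.6]
gripper_width: 0.0513
```

```bash
python3 - <<'E'
from plan import *
from fit import *
rep(); s,p,r=st()
c=cam("wrist"); im=cv2.resize(c["image"],(768,576)); cv2.imwrite("pics/ac_wrist.png",im)
E
```

```text
t 29.0 p [427.1 232.2   3.6] toolx [-0.991  0.133 -0.   ] y [0.133 0.991 0.   ] z [ 0.  0. -1.] w 51.3 F [-1.1 -0.6  4.6] q [-1.12  0.4   0.66  2.02 -0.33  0.83  1.17]
```

View pics/ac_wrist.png

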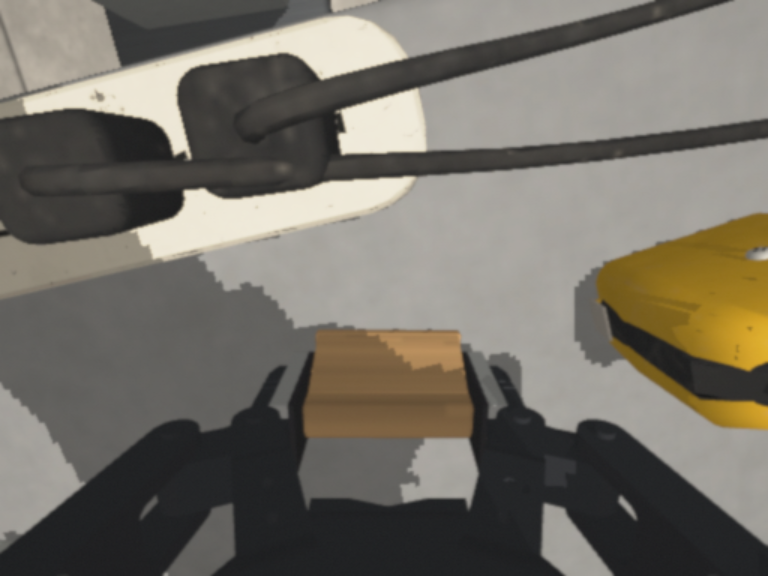

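```bash
python3 - <<'E'
from plan import *
from fit import *
s,p,r=st()
P=(.4960,.0086,-.2954)
t=place(P,[(0,-60,0)])[0]
print(t)
p=p+[0,0,.12]
p,r=to(p,r,(t[0],t[1],.12))
p,r=to(p,r,(t[0],t[1],.12),P[2])
E
```

```text
[ 0.47853265 -0.04880115  0.        ]
 shift [ -88.4 -271.6    3.5] rows>= 5.0
   option turn [ 0.    -0.     1.732]
   option turn [ 0.     0.    -1.409]
 turn [ 0.     0.    -1.409] rows>= 8.0
 shift [0. 0. 0.] rows>= 0.0
```

{"api": "jog_arm", "payload": {"targets": [0,0,0,0,0,-20,1,0,0,0,0,0,-50,1,0,0,0,0,0,-50,1,0,0,0,-17.7,-54.3,0,1,0,0,0,-17.7,-54.3,0,1,0,0,0,-17.7,-54.3,0,1,0,0,0,-17.7,-54.3,0,1,0,0,0,-17.7,-54.3,0,1,0,0,0,0,0,0,1]}}

```text
t: 30.18
position: [0.4783, -0.0544, 0.1235]
tool_rot: [0.224, 3.133, -0.003]
force: [-0.6, 0.2, -0.2]
gripper_width: 0.0514
```

{"api": "jog_arm", "payload": {"targets": [0,0,0.173,0,0,0,1,0,0,0.173,0,0,0,1,0,0,0.173,0,0,0,1,0,0,0.173,0,0,0,1,0,0,0.173,0,0,0,1,0,0,0.173,0,0,0,1,0,0,0.173,0,0,0,1,0,0,0.173,0,0,0,1,0,0,0.173,0,0,0,1,0,0,0.175,0,0,0,1,0,0,0,0,0,0,1]}}

```text
t: 31.55
position: [0.4782, -0.048, 0.1228]
tool_rot: [-2.522, -1.874, 0.002]
force: [-0.1, 0.1, -0.6]
gripper_width: 0.0513
```

```bash
python3 - <<'E'
from plan import *
from fit import *
rep(); s,p,r=st()
c=cam("wrist"); im=cv2.resize(c["image"],(768,576)); cv2.imwrite("pics/ad_wrist.png",im)
P=(.4960,.0086,-.2954)
t=place(P,[(0,-60,0)])[0]
to(p,r,(t[0],t[1],.055),P[2])
E
```

```text
t 31.55 p [478.2 -48.  122.8] toolx [ 0.289  0.957 -0.001] y [ 0.957 -0.289 -0.001] z [-0.001 -0.001 -1.   ] w 51.3 F [-0.1  0.1 -0.6] q [-1.05  0.4   1.32  1.94 -0.43  1.14  0.15]
   option turn [-0.001  0.001  0.003]
   option turn [-1.000e-03 -1.000e-03 -3.139e+00]
 turn [-0.001  0.001  0.003] rows>= 1.0
 shift [-0.7  0.6 67.8] rows>= 2.0
```

View pics/ad_wrist.png

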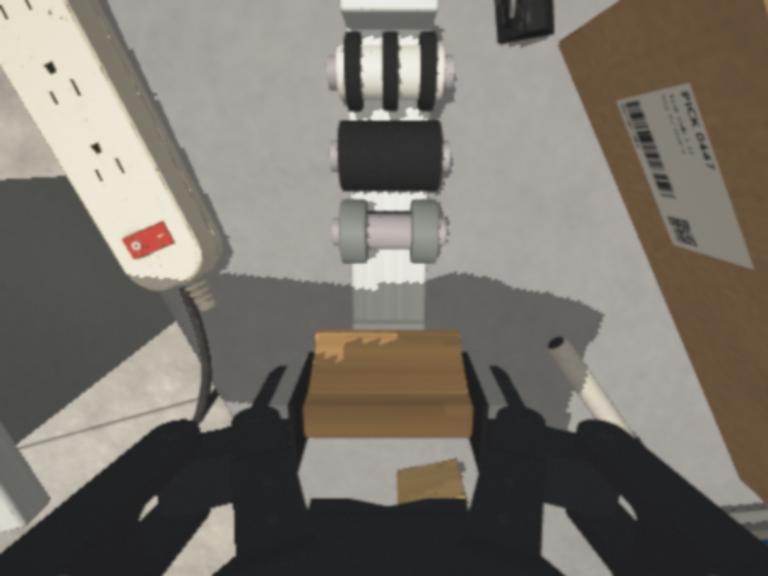

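{"api": "jog_arm", "payload": {"targets": [0,0,0.003,0,0,0,1,0,0,0,-0.5,0.5,45,1,0,0,0,0,0,35,1,0,0,0,0,0,16,1,0,0,0,0,0,0,1,0,0,0,0,0,0,1]}}

```text
t: 32.35
position: [0.4797, -0.0497, 0.0285]
tool_rot: [2.525, 1.867, 0.002]
force: [0.3, -0.3, 0.6]
gripper_width: 0.0511
```

```bash
cat > chk.py <<'E'
from plan import *
from fit import *
import sys
P=(.4960,.0086,-.2954)
def loc(p):
    d=p[:2]-np.array(P[:2]); c_,s_=np.cos(P[2]),np.sin(P[2]); return np.array([c_*d[0]+s_*d[1],-s_*d[0]+c_*d[1]])*1000
rep(); s,p,r=st()
c=cam("wrist"); im=cv2.resize(c["image"],(768,576)); cv2.imwrite(sys.argv[1],im)
print("tcp local",loc(p).round(1),"yaw err",(np.arctan2(r.as_matrix()[1,1],r.as_matrix()[0,1])-P[2]).round(4))
a=np.linspace(0,2*np.pi,360)
for l in (57,17,-23):
    v=w2px(c,place(P,np.c_[0*a,l+18*np.cos(a),27.3+18*np.sin(a)]))[:,1]*1.5; print("roller rows",l,v.min().round(1),v.max().round(1))
    print("  ends",(w2px(c,place(P,[(-31,l,27.3),(31,l,27.3)]))*1.5).round(0).tolist())
E
python3 chk.py pics/ae_wrist.png
```

```text
t 32.35 p [479.7 -49.7  28.5] toolx [0.293 0.956 0.   ] y [ 0.956 -0.293  0.002] z [ 0.002 -0.    -1.   ] w 51.1 F [ 0.3 -0.3  0.6] q [-0.87  0.53  1.13  2.02 -0.59  0.96  0.27]
tcp local [  1.4 -60.5] yaw err -0.0023
roller rows 57 -75.4 74.6
  ends [[279.0, 6.0], [492.0, 5.0]]
roller rows 17 87.5 207.4
  ends [[288.0, 150.0], [483.0, 150.0]]
roller rows -23 218.6 323.6
  ends [[296.0, 272.0], [475.0, 271.0]]
```

View pics/ae_wrist.png

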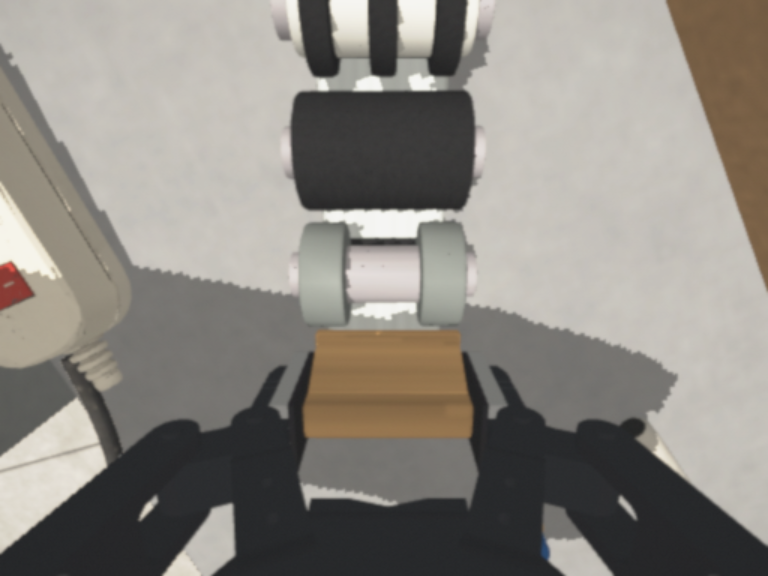

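{"api": "jog_arm", "payload": {"targets": [0,0,0,0,-1.4,9,1,0,0,0,0,0,5,1,0,0,0,0,0,2,1,0,0,0,0,0,0,1,0,0,0,0,0,0,1]}}

```text
t: 33.02
position: [0.4771, -0.0488, 0.0116]
tool_rot: [-2.525, -1.866, 0.0]
force: [-3.7, 2.2, 10.3]
gripper_width: 0.0513
```

```bash
python3 chk.py pics/af_wrist.png; python3 - <<'E'
from plan import *
s=cam("scene"); crop(s,190,150,300,240,7,"pics/af_scene.png")
E
```

```text
t 33.02 p [477.1 -48.8  11.6] toolx [0.294 0.956 0.001] y [ 0.956 -0.294 -0.001] z [-0.001  0.001 -1.   ] w 51.3 F [-3.7  2.2 10.3] q [-0.85  0.55  1.1   2.04 -0.62  0.93  0.29]
tcp local [ -1.4 -60.4] yaw err -0.0026
roller rows 57 -113.1 63.8
  ends [[273.0, -16.0], [517.0, -16.0]]
roller rows 17 78.1 214.4
  ends [[284.0, 150.0], [505.0, 149.0]]
roller rows -23 226.7 344.6
  ends [[294.0, 286.0], [495.0, 286.0]]
```

View pics/af_wrist.png

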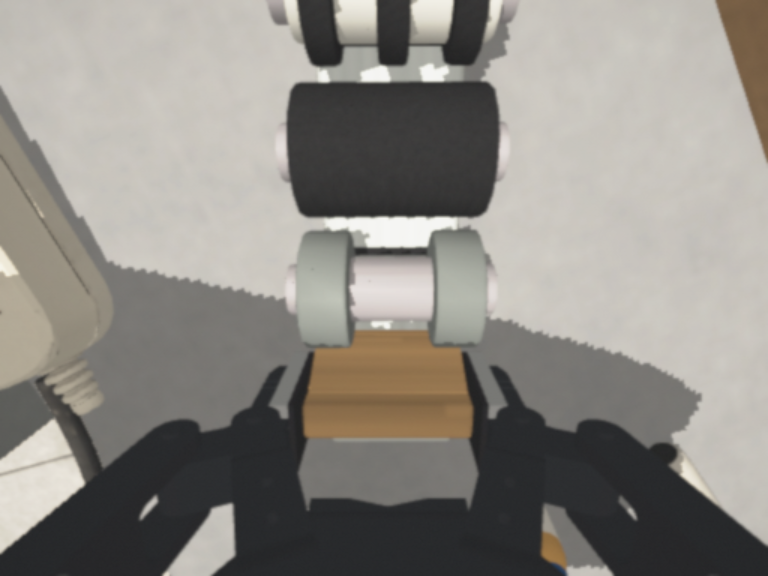

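View pics/af_scene.png

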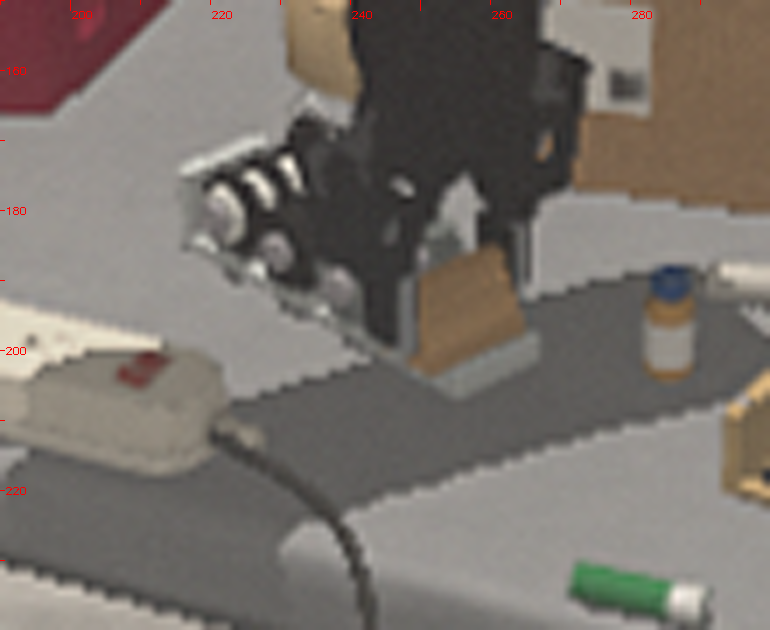

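{"api": "jog_arm", "payload": {"targets": [0,0,0.002,0,1.3,-1,1,0,0,0,2.5,0,0,1,0,0,0,2.5,0,0,1,0,0,0,0,0,0,1,0,0,0,0,0,0,1]}}

```text
t: 33.75
position: [0.4801, -0.0446, 0.0122]
tool_rot: [2.528, 1.865, -0.0]
force: [0.1, 0.0, -0.4]
gripper_width: 0.051
```

```bash
python3 chk.py pics/ag_wrist.png; python3 - <<'E'
from plan import *
s=cam("scene"); crop(s,190,150,300,240,7,"pics/ag_scene.png")
E
```

```text
t 33.75 p [480.1 -44.6  12.2] toolx [ 0.295  0.955 -0.   ] y [ 0.955 -0.295 -0.   ] z [-0. -0. -1.] w 51.0 F [ 0.1  0.  -0.4] q [-0.85  0.55  1.1   2.03 -0.62  0.93  0.27]
tcp local [  0.3 -55.5] yaw err -0.0044
roller rows 57 -85.7 83.7
  ends [[268.0, 7.0], [508.0, 6.0]]
roller rows 17 98.5 230.9
  ends [[280.0, 168.0], [497.0, 167.0]]
roller rows -23 242.2 358.3
  ends [[290.0, 300.0], [488.0, 300.0]]
```

View pics/ag_wrist.png

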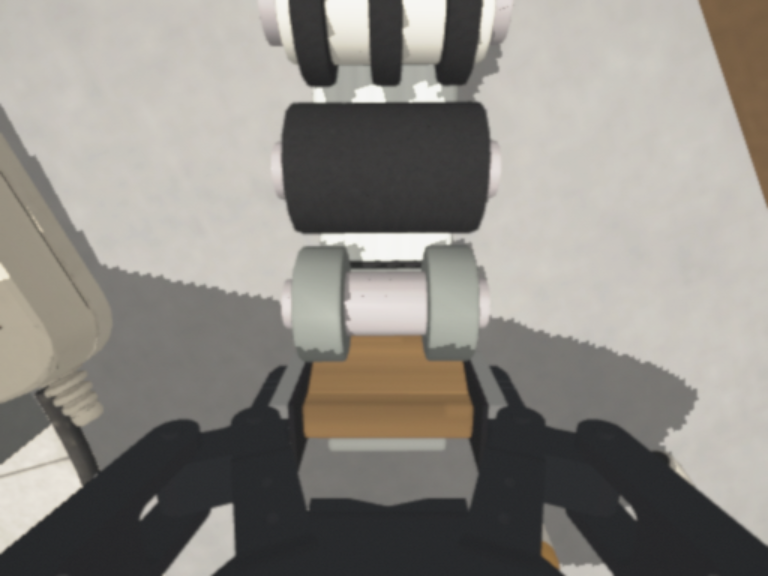

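{"api": "jog_arm", "payload": {"targets": [0,0,0,0.8,-0.3,0,1,0,0,0,0.8,0,0,1,0,0,0,0,0,0,1,0,0,0,0,0,0,1]}}

```text
t: 34.35
position: [0.4803, -0.0431, 0.0123]
tool_rot: [2.528, 1.865, -0.0]
force: [0.6, 0.5, -0.5]
gripper_width: 0.0512
```

```bash
python3 chk.py pics/ah_wrist.png; python3 - <<'E'
from plan import *
s=cam("scene"); crop(s,210,160,290,220,9,"pics/ah_scene.png"); rep()
E
```

```text
t 34.35 p [480.3 -43.1  12.3] toolx [ 0.295  0.955 -0.   ] y [ 0.955 -0.295 -0.   ] z [-0. -0. -1.] w 51.2 F [ 0.6  0.5 -0.5] q [-0.86  0.55  1.1   2.03 -0.62  0.93  0.27]
tcp local [  0.1 -54. ] yaw err -0.0045
roller rows 57 -77.2 90.1
  ends [[270.0, 14.0], [508.0, 13.0]]
roller rows 17 104.9 236.3
  ends [[281.0, 174.0], [497.0, 173.0]]
roller rows -23 247.3 362.9
  ends [[291.0, 305.0], [488.0, 304.0]]
 t 34.45 p [480.3 -43.1  12.3] toolx [ 0.296  0.955 -0.   ] y [ 0.955 -0.296 -0.   ] z [-0. -0. -1.] w 51.5 F [ 0.9 -0.5 -0.5] q [-0.86  0.55  1.1   2.03 -0.62  0.93  0.27]
```

View pics/ah_wrist.png

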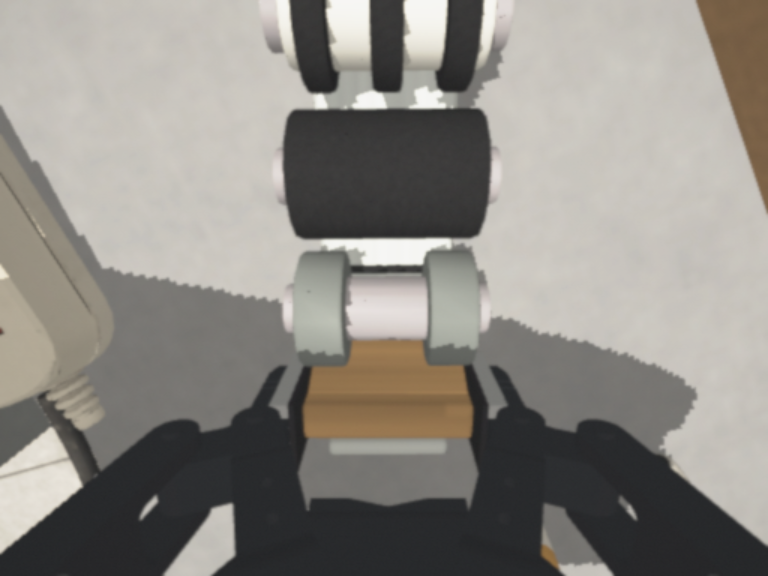

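View pics/ah_scene.png

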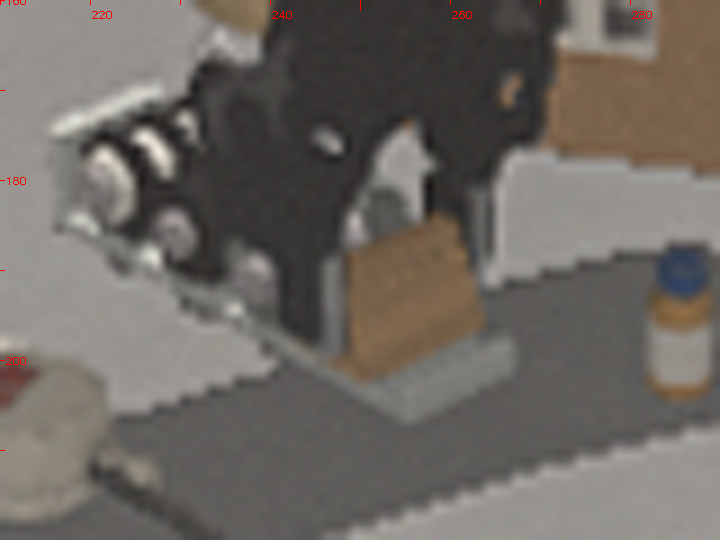

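{"api": "jog_arm", "payload": {"targets": [0,0,0.004,0.6,0,0,1,0,0,0,0,0,0.7,1,0,0,0,0,0,0,1,0,0,0,0,0,0,1]}}

```text
t: 34.95
position: [0.4805, -0.0425, 0.0116]
tool_rot: [2.532, 1.859, -0.0]
force: [-0.5, -0.5, 0.9]
gripper_width: 0.0512
```

```bash
python3 chk.py pics/ai_wrist.png
```

```text
t 34.95 p [480.5 -42.5  11.6] toolx [ 0.299  0.954 -0.   ] y [ 0.954 -0.299 -0.   ] z [-0. -0. -1.] w 51.2 F [-0.5 -0.5  0.9] q [-0.86  0.56  1.1   2.03 -0.62  0.93  0.27]
tcp local [  0.1 -53.4] yaw err -0.0086
roller rows 57 -75.7 92.0
  ends [[267.0, 16.0], [507.0, 14.0]]
roller rows 17 106.9 238.7
  ends [[280.0, 176.0], [497.0, 174.0]]
roller rows -23 249.5 365.6
  ends [[290.0, 308.0], [488.0, 307.0]]
```

{"api": "jog_arm", "payload": {"targets": [0,0,-0.008,0,0,0.3,1,0,0,0,0,0,0,1,0,0,0,0,0,0,-0.5,0,0,0,0,0,0,-1,0,0,0,0,0,0,-1,0,0,0,0,0,0,-1,0,0,0,0,0,0,-1]}}

```text
t: 35.88
position: [0.4805, -0.0425, 0.0113]
tool_rot: [-2.525, -1.87, 0.0]
force: [-1.0, -0.4, -0.4]
gripper_width: 0.0854
```

```bash
python3 chk.py pics/aj_wrist.png
```

```text
t 35.88 p [480.5 -42.5  11.3] toolx [ 0.292  0.957 -0.   ] y [ 0.957 -0.292 -0.   ] z [-0. -0. -1.] w 85.4 F [-1.  -0.4 -0.4] q [-0.86  0.56  1.09  2.03 -0.62  0.93  0.27]
tcp local [  0.  -53.4] yaw err -0.0006
roller rows 57 -76.4 91.9
  ends [[271.0, 15.0], [511.0, 15.0]]
roller rows 17 106.9 239.0
  ends [[282.0, 175.0], [499.0, 176.0]]
roller rows -23 249.9 366.3
  ends [[291.0, 308.0], [489.0, 308.0]]
```

View pics/aj_wrist.png

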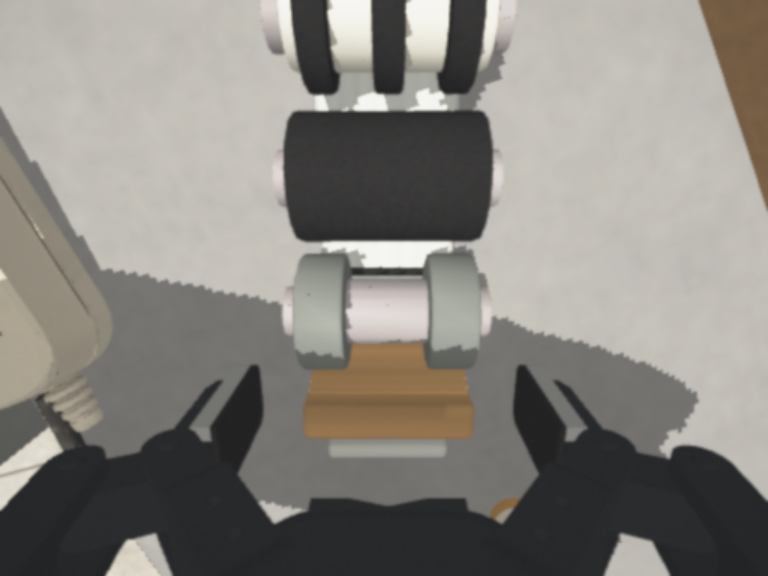

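Released cleanly; the chock still stands and is square to the rollers. Now I'll lift and view from behind (-y side).

{"api": "jog_arm", "payload": {"targets": [0,0,0,0,0,-15,-1,0,0,0,0,0,-40,-1,0,0,0,0,0,-50,-1,0,0,0,-40,0,-20,-1,0,0,0,-40,0,0,-1,0,0,0,0,0,0,-1,0,0,0,0,0,0,-1]}}

```text
t: 36.8
position: [0.4573, -0.1187, 0.1367]
tool_rot: [-2.525, -1.869, -0.001]
force: [-0.1, 0.5, -0.4]
gripper_width: 0.0854
```

```bash
python3 - <<'E'
from plan import *
rep()
c=cam("wrist"); crop(c,200,40,320,240,3,"pics/ak_wrist.png")
s=cam("scene"); crop(s,200,150,290,220,8,"pics/ak_scene.png")
E
```

```text
t 36.8 p [ 457.3 -118.7  136.7] toolx [0.292 0.956 0.001] y [ 0.956 -0.292  0.   ] z [ 0.     0.001 -1.   ] w 85.4 F [-0.1  0.5 -0.4] q [-0.95  0.34  1.35  1.94 -0.37  1.15  0.25]
```

View pics/ak_wrist.png

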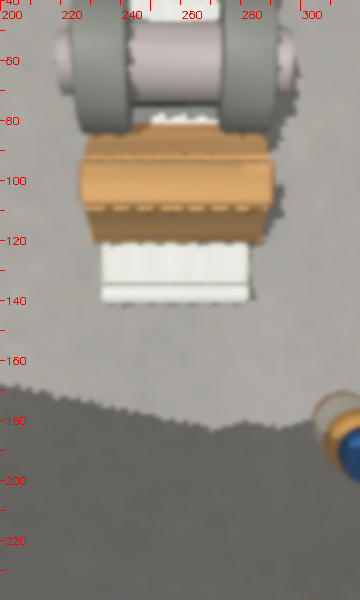

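View pics/ak_scene.png

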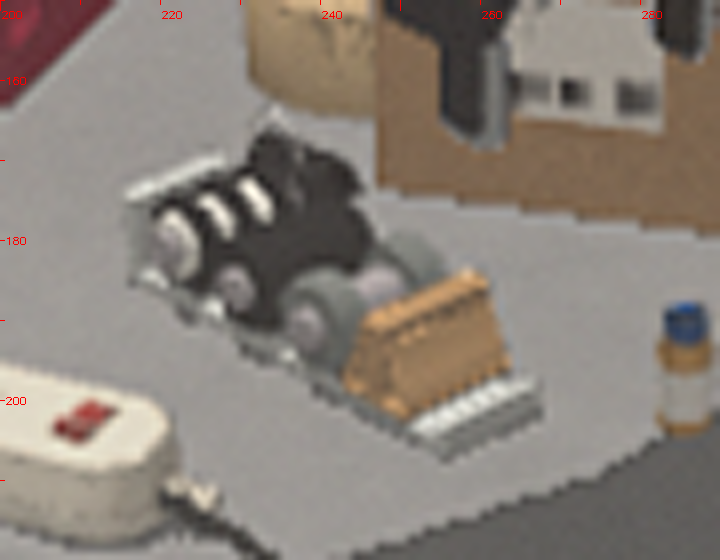

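```bash
python3 - <<'E'
from rig import env
print(env.finish_job())
E
```

```text
the job is handed in; nothing more can be done
None
```

I moved the three rollers into the tray in reversed order and stood the chock behind the last one, then handed the job in at about 37 s.

- **Row:** the ringed roller is next to the tall stop, the plain one is in the middle, and the spool is in the dip farthest from the stop. All three shafts lie square across the tray.
- **Chock:** it stands upright and square between the spool and the low lip. I estimate it is within about 1 mm of the roller. I felt no contact force while closing up to it, so it may not actually be touching. I did not measure the gap after release.
- **Last checks:** the final wrist and scene pictures, taken with the gripper open and clear, show the row and chock undisturbed. I saw forces up to about 10 N, when the chock seated on the tray floor.
- **Disagreement:** the wrist camera's first distant view put the tray about 3 mm off from the top camera along its length. The close wrist views matched the top camera, so I used that value. In the close views the rollers appeared up to about 1 mm from where that value puts them.

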